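Refit the feed wheels of a paper-feed unit

ROBOT

A 7-joint arm with a two-finger parallel gripper is mounted at the origin on a cart in front of the work surface, level with it; the furniture and walls round the work are solid. World frame = base frame: x ahead of the robot, y to its left, z up, the work surface at z = 0. Lengths are in m, angles in rad, forces in N, time in s.
With the tool pointing down it reaches from about 0.425 to 1.025 m from the base axis. Payload 3.6 kg.
Tool frame: the origin (TCP) lies midway between the tips of the shut fingers; the grasp point (between the pads) lies grip_depth behind it (grip_depth is the distance from the TCP to the grasp point, in m); x points along the fingers, y is the direction in which the jaws open and shut, and the axes are right-handed (so a half turn about x gives the same grasp; the last joint's range is limited). The gripper opens to 85 mm and grips with 20 to 120 N. Pads are 22 mm wide; open, the fingers measure 114 mm over their backs; the gripper's body (76 mm by 85 mm) begins 54 mm behind the grasp point. The pads swing forward as they close: fully open they stand 13 mm farther back than shut.
Start: joints at [-1.256, 0.591, 0.048, 1.609, -0.033, 0.943, -0.034], TCP at [0.288, 0.666, 0.231] pointing down, gripper open.
Joint ranges: [-2.69, 2.69], [-0.47, 2.24], [-1.27, 1.36], [0.19, 2.51], [-1.53, 4.68], [0.08, 2.07], [-3.09, 3.09]. Speed limits (rad/s): [2.57, 2.57, 3.14, 3.14, 3.14, 3.14, 3.14].

INTERFACE

Orientations are given as a unit quaternion [w, x, y, z].
In Python, from rig import * gives the robot as it stands.
- The arm moves only by the tool jog_arm, never from a script. Its argument "increments" is a list that holds one entry, the list of rows, each a list of 4 numbers: the shift along the tool's x, y, z in units of 30 mm (1.0 is 30 mm), then the turn about the tool's x in rad. In form: [[[dx, dy, dz, twist], ...]]. A call has exactly 5 rows; each row is the pose to reach, as a shift and turn from the pose measured when the call began, along the tool's axes at that moment; what a row does not reach only later rows make up. A row lasts 1/8 s, in which the tool goes at most 62.5 mm and 10.7 degrees, less where a joint would pass 70% of its speed; a pose out of reach is approached as far as the arm can. A call with a gripper value outside its range is refused whole. "grip" is the gripper command: -1 is shut, 1 is fully open, values between are in proportion, set as the call begins (left out, the last holds). The fingers move at their own pace and stop on an object; "force" is the grip in N (left out, the last holds). Time passes only in rows, so rows that repeat a pose let the fingers close, or fill a call up. It gives the time, the measured TCP pose, the force and the opening at its end, in the units of the state.
- observe(): the state, without advancing time (a new reading comes with each control period).
- snapshot(name): name is "scene" or "top" or "wrist"; returns the picture (400x640x3 uint8, red, green, blue); there is no depth.
- get_calibration(name): a dict with "mtx" (3x3 intrinsics, pixels), "world_from_camera" (4x4, takes a point from camera to world coordinates). Camera axes: x right, y up, looking along -z (the intrinsics and any distortion apply to the point x, -y, -z); pixel columns grow to the right and rows downward; lengths in m; the calibration is good to about 2 mm. A picture is of the moment at which its call begins: read the wrist's pose just before it. get_calibration takes no time and is no camera call; for the wrist camera it gives the pose at the moment of the call.
- job_done(): hands the job in, once; it reports no verdict.
Trained networks look in the newest picture that a camera, given by its name, has taken for a name from the list of things; names that differ only in an ending like _2 or _b are one class to them, and where a whole thing is asked for, a point or a joint stands for the part that bears it (a point fixed in the world has none). Each returns a list of dicts, best first, with "p" (0 to 1); they miss things now and then, are a little off and sometimes report something else, mostly with a low value. They report only what shows in the picture. A call takes as long as a camera call. They do not tell look-alikes from the thing itself.
- regions_of(camera, target): "region" (400x640 bool, what is visible of it) and "bbox" ([left, top, right, bottom] in pixels, round what is visible of it).
The state is a dict: "time": time; "qpos": joint angles; "dq": joint speeds; "joint_torque": joint torques, N m; "tool_pos": TCP position; "eef_rot": TCP orientation; "ft_force": force on the tool from outside, world axes, zero at the start; "wrist_torque": the same for the moment, N m; "grip_width": finger opening in m.
Only numpy, scipy, OpenCV 4.12 (cv2) and the standard library are available. Lean on these libraries where they do the work, as an engineer would, in place of code of your own. Each camera call takes 0.05 s, during which the arm holds its last target. There are 200 camera calls.

TASK

Get the paper-feed unit ready for use: lift the scraper off its fork hook and, before any wheel goes on, sweep all the black shards along the deck into the trough at its open end, then hang the scraper back on the fork. Lift every feed wheel off the leaning pegs of the rack and slide each one over a stub axle of its own, fully down on its collar, and do not disturb the eraser, clip and memory stick lying about.

Things in the scene. Friction and masses are not known exactly. Their poses are not given: they have to be found in the camera images.
- feed_unit: Paper-feed unit fixed on the worktop: low grey box, 155 (x) x 285 (y) mm; origin on the worktop under its middle (within 3 mm), z up, x away from the robot. Its near half is a bare pale metal deck (see deck); at the deck's -y end a trough; its far half is a strip (x 11 to 75 mm, top z = 40 mm) along the whole length, with three stub axles.
- deck (a point): Middle of the deck's top face (axes as the unit's). In the unit's frame the deck is z = 30 mm, x -75 to 11, y -82 to 137 mm. It is walled by 5 mm thick lips (tops z = 38 mm) at x = -75 and at the end y = 137, and by the far strip at x = 11; at y = -82 it is open and drops into the trough.
- trough (a point): Middle of the trough's floor: an open-topped pocket, in the unit's frame x -75 to 11, y -137 to -82 mm, floor at z = 4 mm, 26 mm below the deck; its end wall and near wall reach z = 38 mm.
- stub0 (a point): Stub axle 0 of the feed unit (at x 43, y 90 mm of it): upright steel pin, 16 mm diameter, tapered top. This point is on its axis at the seat, 52 mm above the worktop, where the lower face of a wheel comes to rest on a 26 mm wide, 12 mm high black collar; the pin stands 42 mm above this point.
- stub1 (a point): Stub axle 1 of the feed unit (at x 43, y 0 mm of it): upright steel pin, 16 mm diameter, tapered top. This point is on its axis at the seat, 52 mm above the worktop, where the lower face of a wheel comes to rest on a 26 mm wide, 12 mm high black collar; the pin stands 42 mm above this point.
- stub2 (a point): Stub axle 2 of the feed unit (at x 43, y -90 mm of it): upright steel pin, 16 mm diameter, tapered top. This point is on its axis at the seat, 52 mm above the worktop, where the lower face of a wheel comes to rest on a 26 mm wide, 12 mm high black collar; the pin stands 42 mm above this point.
- peg_rack: Fixed grey rack, 235 mm wide in y, 110 mm deep; origin on the worktop. Three pegs 85 mm apart in y stand out of its sloping board; they lean 30 degrees from vertical towards the rack's -x (about the robot's right): peg direction (-0.5, 0, 0.866) in the rack's frame.
- peg0 (a point): Rack peg 0 (at y 85 mm of the rack): steel pin 12 mm in diameter along the leaning direction; this point is on its axis at the seat, on top of a collar 26 mm wide that stands 14 mm out of the board; the pin goes 42 mm on from this point.
- peg1 (a point): Rack peg 1 (at y 0 mm of the rack): steel pin 12 mm in diameter along the leaning direction; this point is on its axis at the seat, on top of a collar 26 mm wide that stands 14 mm out of the board; the pin goes 42 mm on from this point.
- peg2 (a point): Rack peg 2 (at y -85 mm of the rack): steel pin 12 mm in diameter along the leaning direction; this point is on its axis at the seat, on top of a collar 26 mm wide that stands 14 mm out of the board; the pin goes 42 mm on from this point.
- wheel0: Feed wheel: grey hub with a black rubber tyre, 48 mm outside diameter (tyre 24 mm wide), 28 mm long, through bore 20 mm, 60 g, the same both ways up (z may point up or down). Origin at its very centre, z along its bore. Starts hung on a rack peg, its own axis along the peg; may be absent.
- wheel1: Feed wheel: grey hub with a black rubber tyre, 48 mm outside diameter (tyre 24 mm wide), 28 mm long, through bore 20 mm, 60 g, the same both ways up (z may point up or down). Origin at its very centre, z along its bore. Starts hung on a rack peg, its own axis along the peg; may be absent.
- wheel2: Feed wheel: grey hub with a black rubber tyre, 48 mm outside diameter (tyre 24 mm wide), 28 mm long, through bore 20 mm, 60 g, the same both ways up (z may point up or down). Origin at its very centre, z along its bore. Starts hung on a rack peg, its own axis along the peg; may be absent.
- fork_hook: Fixed fork stand; origin on the worktop below the hung bar. Two 8 mm prongs at y = -33 and 33 mm reach from uprights at x = 85 mm towards its -x (the robot); their tops fall from z = 86 at the uprights to the seat z = 78 mm for x 14 to -10, then the tips turn up to z = 90 at x = -21 mm. Crossbar at x = 85, z = 60 mm. Base plate x -35 to 100, y -55 to 55, 6 mm thick.
- scraper: Hand scraper, 140 g: grey block 30 (x) x 78 (y) x 20 mm, a neck 14 x 24 mm on its middle, and on that a black square grip bar 16 (x) x 92 (y) x 16 mm, centre 66 mm above the block's underside. Origin: middle of the block's underside, z up. Hangs by the bar's underside (z = 58 mm) on the prongs, origin 20 mm above the worktop, axes as the fork's. Stands upright on its block too.
- shard0: Black plastic shard of a broken old hub, bent bar about 12 x 24 x 9 mm, 12 g; origin at its underside's middle, z up while it lies as at the start. Starts on the deck; may be absent.
- shard1: Black plastic shard of a broken old hub, bent bar about 12 x 24 x 9 mm, 12 g; origin at its underside's middle, z up while it lies as at the start. Starts on the deck; may be absent.
- shard2: Black plastic shard of a broken old hub, bent bar about 12 x 24 x 9 mm, 12 g; origin at its underside's middle, z up while it lies as at the start. Starts on the deck; may be absent.
- shard3: Black plastic shard of a broken old hub, bent bar about 12 x 24 x 9 mm, 12 g; origin at its underside's middle, z up while it lies as at the start. Starts on the deck; may be absent.
- eraser_0: Loose eraser, 22 x 58 x 12 mm, a bystander.
- clip_0: Loose black binder clip, 57 x 41 x 17 mm, a bystander.
- usb_0: Loose memory stick, 17 x 58 x 8 mm, a bystander.
Mind the look-alikes: they are no part of the job. What is shaped like the wheel2 but blue or pink is not meant.

How it is judged:
On the way, in this order (a step that is already met when the one before it is completed fails the run):
1. the scraper is lifted off the fork hook (distance between scraper and fork_hook above 0.07 m and contact force between scraper and fork_hook below 0.05 N), for 0.1 s.
2. all shards lie in the trough, the scraper is still down on the deck, and no wheel is on a stub yet (x of shard0 in the frame of feed_unit between -0.085 and 0.02 m and y of shard0 in the frame of feed_unit between -0.145 and -0.07 m and z of each of shard0, shard1, shard2, shard3 in the frame of feed_unit below 0.024 m and x of shard1 in the frame of feed_unit between -0.085 and 0.02 m and y of shard1 in the frame of feed_unit between -0.145 and -0.07 m and x of shard2 in the frame of feed_unit between -0.085 and 0.02 m and y of shard2 in the frame of feed_unit between -0.145 and -0.07 m and x of shard3 in the frame of feed_unit between -0.085 and 0.02 m and y of shard3 in the frame of feed_unit between -0.145 and -0.07 m and x of scraper in the frame of feed_unit between -0.08 and 0.015 m and y of scraper in the frame of feed_unit between -0.14 and 0.14 m and z of scraper in the frame of feed_unit between 0.02 and 0.05 m and horizontal distance between each of wheel0, wheel1, wheel2 and stub0 above 0.02 m and horizontal distance between each of wheel0, wheel1, wheel2 and stub1 above 0.02 m and horizontal distance between each of wheel0, wheel1, wheel2 and stub2 above 0.02 m), for 0.2 s.
3. all wheels are on the stub axles (((horizontal distance between wheel0 and stub0 below 0.005 m and z of wheel0 in the frame of stub0 between 0.01 and 0.018 m) or (horizontal distance between wheel0 and stub1 below 0.005 m and z of wheel0 in the frame of stub1 between 0.01 and 0.018 m) or (horizontal distance between wheel0 and stub2 below 0.005 m and z of wheel0 in the frame of stub2 between 0.01 and 0.018 m)) and ((horizontal distance between wheel1 and stub0 below 0.005 m and z of wheel1 in the frame of stub0 between 0.01 and 0.018 m) or (horizontal distance between wheel1 and stub1 below 0.005 m and z of wheel1 in the frame of stub1 between 0.01 and 0.018 m) or (horizontal distance between wheel1 and stub2 below 0.005 m and z of wheel1 in the frame of stub2 between 0.01 and 0.018 m)) and ((horizontal distance between wheel2 and stub0 below 0.005 m and z of wheel2 in the frame of stub0 between 0.01 and 0.018 m) or (horizontal distance between wheel2 and stub1 below 0.005 m and z of wheel2 in the frame of stub1 between 0.01 and 0.018 m) or (horizontal distance between wheel2 and stub2 below 0.005 m and z of wheel2 in the frame of stub2 between 0.01 and 0.018 m)) and angle between the z axis of each of wheel0, wheel1, wheel2 and the z axis of feed_unit, either way round below 0.12 rad), for 0.2 s.
At the end, for the whole second after the job is handed in: Every shard lies in the trough (below deck level); the scraper hangs on both prongs of the fork, upright within 0.3 rad; every wheel is on a stub axle of its own, centred within 5 mm, seated within 4 mm of fully down, its bore upright within 0.12 rad; all at rest (all of step 3 and x of shard0 in the frame of feed_unit between -0.085 and 0.02 m and y of shard0 in the frame of feed_unit between -0.145 and -0.07 m and z of each of shard0, shard1, shard2, shard3 in the frame of feed_unit below 0.024 m and x of shard1 in the frame of feed_unit between -0.085 and 0.02 m and y of shard1 in the frame of feed_unit between -0.145 and -0.07 m and x of shard2 in the frame of feed_unit between -0.085 and 0.02 m and y of shard2 in the frame of feed_unit between -0.145 and -0.07 m and x of shard3 in the frame of feed_unit between -0.085 and 0.02 m and y of shard3 in the frame of feed_unit between -0.145 and -0.07 m and x of scraper in the frame of fork_hook between -0.02 and 0.06 m and y of scraper in the frame of fork_hook between -0.03 and 0.03 m and z of scraper in the frame of fork_hook between 0.012 and 0.034 m and angle between scraper's own z axis and vertical below 0.3 rad and linear speed of each of wheel0, wheel1, wheel2, shard0, shard1, shard2, shard3, scraper below 0.02 m/s); the robot touches nothing.
It fails at once if the eraser, clip or memory stick is moved more than 4 cm (distance of any of eraser_0, clip_0, usb_0 from where it was at the start of the episode above 0.04 m).
Of wheel0, wheel1, wheel2 only 2 to 3 are there at a start; the rules pass over those that are not, and their reading is None.
Of shard0, shard1, shard2, shard3 only 2 to 4 are there at a start; the rules pass over those that are not, and their reading is None.
At some moment in a run one of shard0, shard1, shard2, shard3 may be knocked a few centimetres aside while the robot is not near it.
Once in a run the grip may slacken for a moment while it holds something.
It also fails if it takes over 210 s, if anything falls off the work surface, if the arm or the gripper's body presses on something with over 40 N, if the wrist force passes 120 N, or if a joint passes its speed limit or range.

## Working session

There is one attempt and no reset: what is moved stays moved. The work goes in short steps, Python scripts to look and compute and a tool call to move; the robot and the scene stay as the last step left them, time stands still between calls to the robot, and variables do not carry over. Pictures are saved under pics/ and viewed, about 12 in all and at most 16, crops included, and the job is handed in when it is done.

Besides the shell and the picture viewer there is one more tool, called after "Call:" by a JSON object that holds its "fn" and its "kwargs". jog_arm: Moves the arm, as the interface text tells. Its arguments: {"type":"object","properties":{"increments":{"type":"array"},"grip":{"type":"number"},"force":{"type":"number"}},"required":["increments"]}

```bash
ls; mkdir -p pics
python3 - <<'E'
from rig import *
import cv2,numpy as np
s=observe();print(s)
for n in("scene","top","wrist"):
    im=snapshot(n);cv2.imwrite(f"pics/{n}0.png",im[:,:,::-1])
    c=get_calibration(n);print(n,np.array(c["mtx"]).round(1).tolist(),np.array(c["world_from_camera"]).round(3).tolist(),[k for k in c])
E
```

```text
pics
{'time': 0.0, 'qpos': array([-1.25648733,  0.59211463,  0.04830102,  1.60981744, -0.03330377,
        0.94273311, -0.03372051]), 'dq': array([-0.00084859,  0.00054947,  0.00218946, -0.00073651,  0.00103223,
        0.00045517, -0.00040705]), 'joint_torque': array([-7.42081593e-04, -5.48695135e+01,  1.54623851e+00, -1.98133010e+01,
        9.39582358e-03,  8.77582468e-03,  4.73614705e-06]), 'tool_pos': array([0.2871976 , 0.66478271, 0.23014606]), 'eef_rot': array([ 0.69234265,  0.14237252,  0.69258049, -0.14395827]), 'ft_force': array([0.28203511, 0.45189606, 0.2797109 ]), 'wrist_torque': array([ 0.05170678,  0.04799029, -0.0122292 ]), 'grip_width': 0.0857374602950724}
scene [[520.5, 0.0, 309.5], [0.0, 520.5, 201.3], [0.0, 0.0, 1.0]] [[0.746, 0.467, -0.475, -0.28], [-0.666, 0.503, -0.551, -0.707], [-0.019, 0.727, 0.686, 1.202], [0.0, 0.0, 0.0, 1.0]] ['mtx', 'world_from_camera']
top [[379.7, 0.0, 321.3], [0.0, 379.7, 202.1], [0.0, 0.0, 1.0]] [[0.006, 0.987, -0.162, 0.317], [-1.0, 0.005, -0.001, 0.175], [-0.0, 0.162, 0.987, 1.288], [0.0, 0.0, 0.0, 1.0]] ['mtx', 'world_from_camera']
wrist [[286.2, 0.0, 316.6], [0.0, 286.2, 196.8], [0.0, 0.0, 1.0]] [[0.396, -0.876, -0.277, 0.218], [0.918, 0.377, 0.119, 0.695], [0.001, -0.301, 0.954, 0.372], [0.0, 0.0, 0.0, 1.0]] ['mtx', 'world_from_camera']
```

View pics/scene0.png

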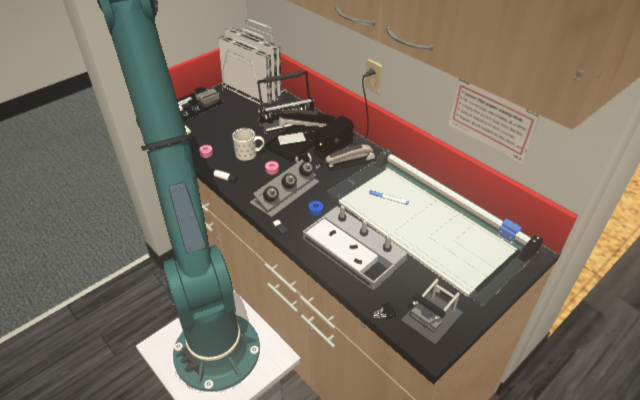

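View pics/top0.png

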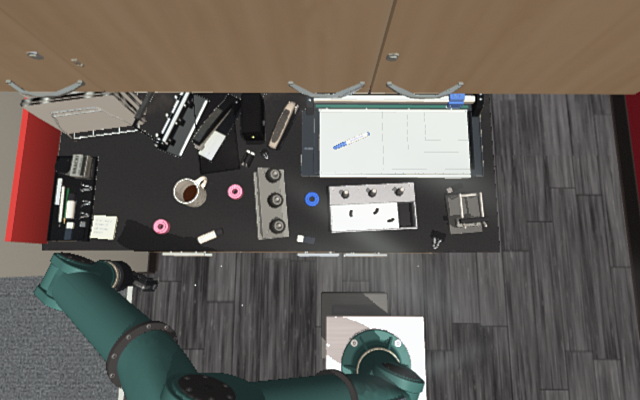

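```bash
cat > h.py <<'E'
from rig import *
import numpy as np,cv2
from scipy.spatial.transform import Rotation as R
def proj(c,P):
    P=np.atleast_2d(P);T=np.linalg.inv(np.array(c["world_from_camera"]));q=P@T[:3,:3].T+T[:3,3]
    K=np.array(c["mtx"]);return np.c_[K[0,2]+K[0,0]*q[:,0]/-q[:,2],K[1,2]+K[1,1]*-q[:,1]/-q[:,2]]
def ray(c,uv,z):
    K=np.array(c["mtx"]);T=np.array(c["world_from_camera"]);u,v=uv
    d=T[:3,:3]@np.array([(u-K[0,2])/K[0,0],-(v-K[1,2])/K[1,1],-1]);o=T[:3,3]
    return o+d*(z-o[2])/d[2]
def tool():
    s=observe();q=s["eef_rot"];return s,np.array(s["tool_pos"]),R.from_quat([q[1],q[2],q[3],q[0]])
def crop(im,x0,y0,x1,y1,k):
    return cv2.resize(im[y0:y1,x0:x1,::-1],None,fx=k,fy=k,interpolation=cv2.INTER_CUBIC)
E
python3 - <<'E'
from h import *
import pickle
res={}
for cam in("top","scene"):
    im=snapshot(cam);c=get_calibration(cam)
    for t in("feed_unit","deck","trough","stub0","peg_rack","wheel0","fork_hook","scraper","shard0","eraser_0","clip_0","usb_0"):
        try: r=regions_of(cam,t)
        except Exception as e: print(t,e);continue
        res[cam,t]=r
        for d in r[:6]:
            m=d["region"];ys,xs=np.nonzero(m);print(cam,t,round(d["p"],2),d["bbox"],m.sum(),(xs.mean().round(1),ys.mean().round(1)),ray(c,(xs.mean(),ys.mean()),0.03).round(3))
    cv2.imwrite(f"pics/c_{cam}.png",crop(im,*((230,160,500,260) if cam=="top" else (230,140,480,340)),3))
pickle.dump(res,open("res.pkl","wb"))
E
```

```text
top feed_unit 0.58 [329.4, 184.1, 416.4, 232.2] 4038 (np.float64(372.7), np.float64(207.9)) [0.505 0.005 0.03 ]
top feed_unit 0.57 [263.5, 191.3, 283.2, 208.6] 168 (np.float64(275.0), np.float64(200.3)) [0.529 0.332 0.03 ]
top deck 0.73 [327.7, 181.5, 418.5, 234.5] 3988 (np.float64(372.7), np.float64(207.9)) [0.505 0.005 0.03 ]
top trough 0.2 [264.5, 193.5, 284.4, 210.4] 178 (np.float64(275.0), np.float64(200.5)) [0.528 0.332 0.03 ]
top stub0 0.68 [326.7, 182.1, 417.2, 234.3] 4040 (np.float64(372.4), np.float64(207.8)) [0.505 0.006 0.03 ]
top peg_rack 0.64 [253.1, 166.8, 289.7, 236.8] 1661 (np.float64(268.9), np.float64(204.2)) [0.516 0.352 0.03 ]
top peg_rack 0.27 [329.5, 183.4, 416.3, 233.5] 4011 (np.float64(372.5), np.float64(207.9)) [0.505 0.005 0.03 ]
top wheel0 0.75 [154.4, 218.0, 167.4, 234.1] 182 (np.float64(161.4), np.float64(226.8)) [0.438 0.707 0.03 ]
top wheel0 0.7 [266.3, 165.2, 280.3, 185.6] 209 (np.float64(273.8), np.float64(175.1)) [0.616 0.339 0.03 ]
top wheel0 0.59 [304.6, 191.9, 318.2, 210.8] 168 (np.float64(311.6), np.float64(199.5)) [0.532 0.209 0.03 ]
top wheel0
[... 2522 characters left out ...]
0.63  0.367 0.03 ]
scene fork_hook 0.9 [402.1, 279.2, 461.6, 347.1] 1360 (np.float64(435.1), np.float64(314.6)) [ 0.485 -0.319  0.03 ]
scene scraper 0.81 [410.1, 292.6, 445.4, 326.8] 797 (np.float64(427.1), np.float64(312.1)) [ 0.475 -0.3    0.03 ]
scene scraper 0.58 [249.5, 162.1, 318.6, 215.7] 1449 (np.float64(283.2), np.float64(190.8)) [0.501 0.334 0.03 ]
scene eraser_0 0.71 [305.4, 205.7, 410.8, 286.6] 4449 (np.float64(355.1), np.float64(247.2)) [ 0.499 -0.008  0.03 ]
scene clip_0 0.46 [380.5, 303.7, 396.5, 321.3] 156 (np.float64(387.4), np.float64(310.7)) [ 0.4   -0.225  0.03 ]
scene usb_0 0.45 [439.6, 286.0, 442.7, 295.2] 14 (np.float64(439.6), np.float64(291.7)) [ 0.553 -0.28   0.03 ]
```

View pics/c_top.png

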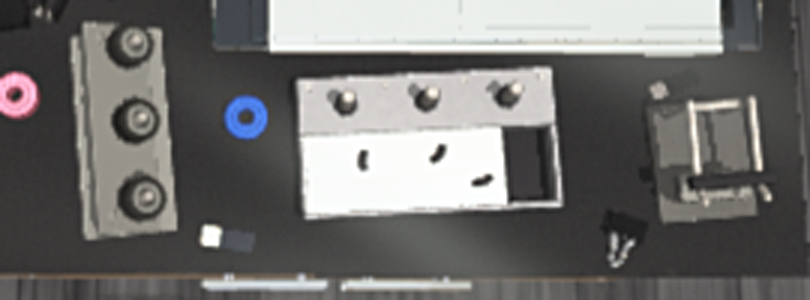

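View pics/c_scene.png

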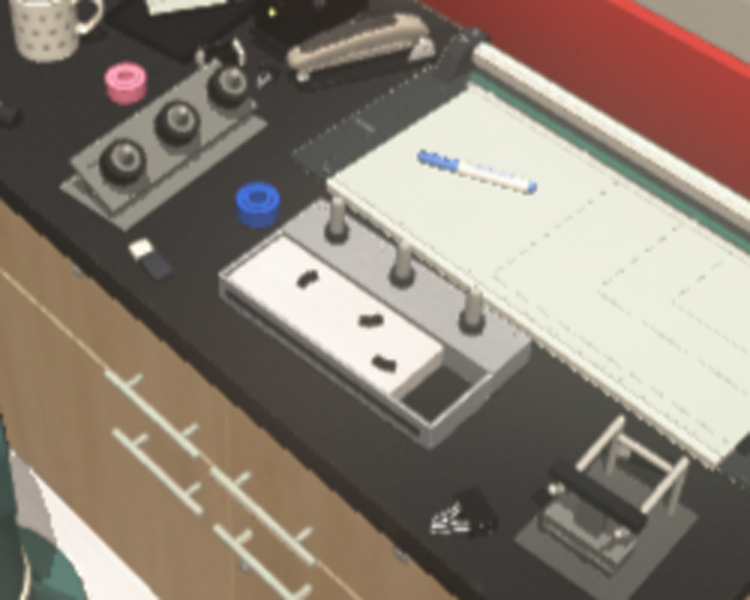

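```bash
cat >> h.py <<'E'
def fit(model,obs,p0):
    # obs: list of (cam calib, model point idx/local pt, uv) ; pose p=(x,y,yaw)
    from scipy.optimize import least_squares
    def f(p):
        M=R.from_euler('z',p[2]).as_matrix();out=[]
        for c,l,uv in obs: out.append(proj(c,M@np.array(l)+[p[0],p[1],0])[0]-uv)
        return np.ravel(out)
    r=least_squares(f,p0,loss='soft_l1');return r.x,f(r.x).reshape(-1,2).round(1)
def tri(obs):
    from scipy.optimize import least_squares
    f=lambda X:np.ravel([proj(c,X)[0]-uv for c,uv in obs]);r=least_squares(f,[.5,0,.05]);return r.x,f(r.x).round(1)
E
python3 - <<'E'
from h import *
import rig
print([n for n in dir(rig) if not n.startswith('__')], getattr(rig,'grip_depth',None))
ct,cs=get_calibration("top"),get_calibration("scene")
T=lambda u,v:np.array([230+u/3-.33,160+v/3-.33]);S=lambda u,v:np.array([230+u/3-.33,140+v/3-.33])
u=[((75,142,40),T(296,79),None),((75,-142,40),T(550,67),S(530,345)),((-80,-142,38),T(562,206),S(430,440)),((-80,142,38),T(303,217),S(221,278))]
u+=[((43,90,94),None,S(336,199)),((43,0,94),None,S(404,245)),((43,-90,94),None,S(474,290))]
o=[]
for l,a,b in u:
    l=np.array(l)/1000
    if a is not None:o.append((ct,l,a))
    if b is not None:o.append((cs,l,b))
print('unit',fit(None,o,[.5,0,0]))
o=[(ct,(0,.046,.086),T(687,182)),(ct,(0,-.046,.086),T(775,182)),(cs,(0,.046,.086),S(553,471)),(cs,(0,-.046,.086),S(646,524))]
print('fork',fit(None,o,[.46,-.32,0]))
for a,b in [((133,40),(236,80)),((141,119),(183,117)),((147,196),(127,156))]: print('tip',tri([(ct,T(*a)),(cs,S(*b))]))
s,p,r=tool();print(r.as_matrix().round(3))
E
```

```text
['Unreachable', 'get_calibration', 'grip_depth', 'job_done', 'observe', 'regions_of', 'snapshot'] 0.0187
unit (array([0.50762728, 0.00644138, 0.04923737]), array([[ 0.4,  0.4],
       [ 0.3,  0.8],
       [ 0.9, -2.2],
       [ 0. ,  0.5],
       [-0.2, -3.3],
       [ 0.3,  0.6],
       [-1.2, -1.3],
       [ 0.6,  0.3],
       [ 0.1, -0.4],
       [ 0.4,  0.2]]))
fork (array([ 0.4597609 , -0.30851049,  0.09029547]), array([[ 0.7,  0.8],
       [-0. , -1.7],
       [ 0.1, -1.6],
       [-0.6,  0.8]]))
tip (array([0.61293319, 0.3319212 , 0.07419456]), array([ 0.1, -0.2, -0.2,  0. ]))
tip (array([0.5247354 , 0.32053073, 0.07798326]), array([ 0.1, -0.2, -0.3,  0. ]))
tip (array([0.44072925, 0.31272516, 0.07733158]), array([-0. ,  0.1,  0.1, -0. ]))
[[ 0.     0.397  0.918]
 [ 0.     0.918 -0.397]
 [-1.     0.     0.   ]]
```

```bash
cat >> h.py <<'E'
def rel(x,y,z,yaw_deg):
    s,p,r=tool();d=r.inv().apply(np.array([x,y,z])-p)/.03
    a=np.radians(yaw_deg);ty=[np.cos(a),np.sin(a),0];tx=[0,0,-1];t=R.from_matrix(np.c_[tx,ty,np.cross(tx,ty)])
    w=(r.inv()*t).as_rotvec();print('inc',d.round(3),'twist',w.round(3),'| at',p.round(4),'yaw',np.degrees(np.arctan2(*r.as_matrix()[[1,0],1])).round(1),'t',round(s['time'],2),'w',round(s['grip_width'],4),'F',np.round(s['ft_force'],1))
E
python3 -c "
from h import *
rel(.47,.02,.3,5)"
```

```text
inc [ -2.29  -17.342  14.118] twist [ 1.076  0.    -0.   ] | at [0.2875 0.6656 0.2313] yaw 66.6 t 1.45 w 0.0854 F [ 0.2  0.4 -0.4]
```

Call:
{"fn": "jog_arm", "kwargs": {"increments": [[[-2.3,-3.5,2.8,0.18],[-2.3,-6,5,0.36],[-2.3,-8,6.5,0.54],[-2.3,-9,7.5,0.7],[-2.3,-10,8.2,0.7]]], "grip": 1}}

```text
time: 2.08
tool_pos: [0.3721, 0.3727, 0.2943]
eef_rot: [0.601, 0.373, 0.601, -0.372]
ft_force: [1.4, 0.1, -0.3]
grip_width: 0.0856
```

```bash
python3 -c "
from h import *
rel(.47,.02,.3,5)"
```

```text
inc [-0.198 -2.321 11.979] twist [ 0.375 -0.001 -0.001] | at [0.3721 0.3727 0.2943] yaw 26.5 t 2.08 w 0.0856 F [ 1.4  0.1 -0.3]
```

Call:
{"fn": "jog_arm", "kwargs": {"increments": [[[-0.2,-0.5,2,0.1],[-0.2,-1,4,0.2],[-0.2,-1.5,6.5,0.3],[-0.2,-2,9,0.375],[-0.2,-2.3,12,0.375]]]}}

```text
time: 2.7
tool_pos: [0.4522, 0.0715, 0.3006]
eef_rot: [0.521, 0.479, 0.521, -0.477]
ft_force: [1.7, 1.5, -0.2]
grip_width: 0.0857
```

Call:
{"fn": "jog_arm", "kwargs": {"increments": [[[0,0,0,0],[0,0,0,0],[0,0,0,0],[0,0,0,0],[0,0,0,0]]]}}

```text
time: 3.32
tool_pos: [0.452, 0.0724, 0.3005]
eef_rot: [0.522, 0.478, 0.522, -0.476]
ft_force: [-0.3, 0.3, -0.7]
grip_width: 0.0857
```

Run:
```python
from h import *
rel(.465,-.28,.25,5)
im=snapshot("wrist");np.save("w1.npy",im);cv2.imwrite("pics/w1.png",im[:,:,::-1])
import pickle;pickle.dump(get_calibration("wrist"),open("w1.pkl","wb"))
```

```text
inc [ 1.66  -0.62  11.742] twist [ 0.002 -0.002 -0.002] | at [0.452  0.0724 0.3005] yaw 5.1 t 3.33 w 0.0857 F [-0.3  0.3 -0.7]
```

View pics/w1.png

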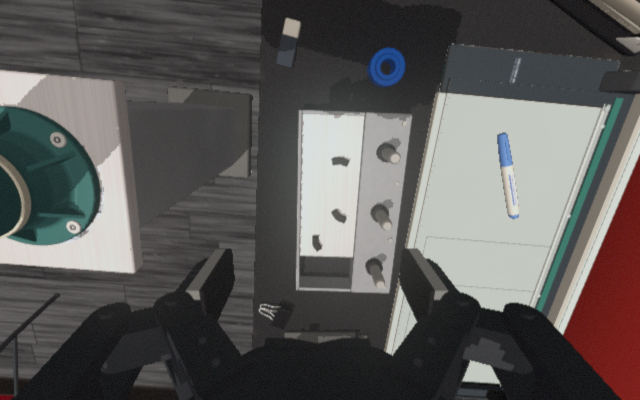

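Run:
```python
from h import *
import pickle
c=pickle.load(open("w1.pkl","rb"))
o=[(c,np.array(l)/1000,np.array(uv)) for l,uv in [((75,142,40),(411.5,114)),((75,-142,40),(389,293)),((-80,-142,38),(294.5,291)),((-80,142,38),(298.5,111)),((43,90,94),(396,156.5)),((43,0,94),(388,226)),((43,-90,94),(380,286)),((11,-82,30),(354,257)),((-75,-82,30),(300,257))]]
p,e=fit(None,o,[.5,0,.05]);print(p,e.tolist())
for uv in[(340,161),(338,215),(318,242)]:
    X=ray(c,uv,.034);M=R.from_euler('z',-p[2]).apply(X-[p[0],p[1],0]);print('shard',X.round(3),M.round(3))
im=np.load("w1.npy");cv2.imwrite("pics/w1c.png",crop(im,260,80,440,310,2.6))
```

```text
[0.51085448 0.00521467 0.05826643] [[1.0, 0.2], [0.9, 0.6], [1.3, -0.5], [-0.5, -0.5], [-0.8, 2.0], [-0.5, 0.3], [0.8, -0.8], [-1.1, 0.0], [-0.4, -1.3]]
shard [0.488 0.078 0.034] [-0.019  0.074  0.034]
shard [ 0.494 -0.005  0.034] [-0.017 -0.009  0.034]
shard [ 0.468 -0.052  0.034] [-0.046 -0.055  0.034]
```

Call:
{"fn": "jog_arm", "kwargs": {"increments": [[[0,0,2,0],[0,-0.2,4,0],[0.4,-0.4,6,0],[0.8,-0.6,8,0],[0.8,-0.6,10,0]]]}}

```text
time: 4.0
tool_pos: [0.4599, -0.2292, 0.2751]
eef_rot: [0.521, 0.478, 0.523, -0.476]
ft_force: [1.0, 0.5, 0.7]
grip_width: 0.0855
```

Run:
```python
from h import *
rel(.46,-.25,.25,5)
im=snapshot("wrist");np.save("w2.npy",im);cv2.imwrite("pics/w2.png",im[:,:,::-1])
import pickle;pickle.dump(get_calibration("wrist"),open("w2.pkl","wb"))
for t in("scraper","fork_hook","usb_0"):
  for d in regions_of("wrist",t)[:2]:print(t,d["p"],d["bbox"])
```

```text
inc [ 0.833 -0.059  0.692] twist [ 0.002 -0.003 -0.001] | at [ 0.4599 -0.2292  0.2751] yaw 5.1 t 4.0 w 0.0855 F [1.  0.5 0.7]
scraper 0.77 [303.1, 192.4, 321.3, 270.3]
scraper 0.41 [302.9, 0.1, 440.6, 102.6]
fork_hook 0.78 [286.7, 180.7, 380.5, 263.3]
usb_0 0.87 [384.3, 182.0, 402.4, 220.8]
usb_0 0.64 [304.8, 0.0, 443.1, 102.5]
```

View pics/w2.png

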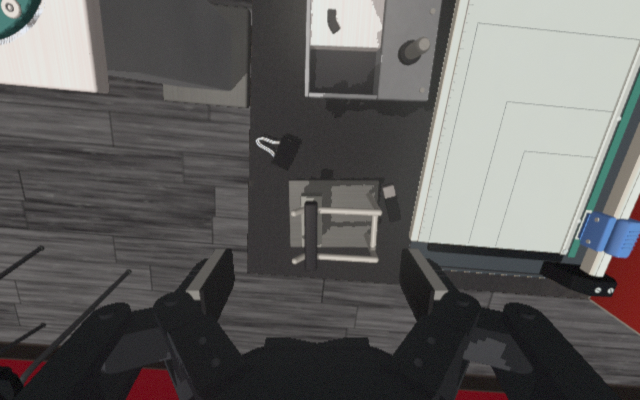

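Run:
```python
from h import *
import pickle
c=pickle.load(open("w2.pkl","rb"));im=np.load("w2.npy")
g=cv2.cvtColor(im,cv2.COLOR_RGB2GRAY)
for v in range(205,268,6):print(v,g[v,298:326].tolist())
print([ray(c,uv,.094).round(4) for uv in[(311,199.5),(310.5,270.5)]], ray(c,(393,201),.01), ray(c,(278,150),.01))
cv2.imwrite("pics/w2c.png",crop(im,260,160,420,290,4.5))
```

```text
205 [116, 117, 114, 139, 156, 152, 90, 56, 54, 56, 55, 55, 55, 53, 53, 50, 48, 48, 42, 66, 95, 99, 100, 94, 75, 72, 74, 74]
211 [135, 137, 140, 143, 144, 142, 88, 55, 67, 69, 68, 68, 63, 65, 63, 61, 57, 54, 51, 85, 125, 139, 173, 190, 196, 196, 196, 197]
217 [114, 116, 120, 143, 156, 152, 94, 59, 64, 67, 67, 65, 65, 63, 61, 60, 58, 53, 50, 80, 95, 99, 99, 95, 70, 70, 73, 71]
223 [113, 110, 114, 131, 155, 153, 92, 55, 63, 69, 66, 64, 62, 61, 60, 59, 54, 52, 49, 79, 97, 100, 101, 100, 90, 76, 71, 72]
229 [112, 113, 114, 130, 157, 151, 110, 60, 65, 65, 65, 66, 62, 60, 60, 59, 58, 49, 50, 80, 95, 101, 100, 98, 78, 72, 70, 70]
235 [115, 113, 116, 121, 128, 122, 81, 54, 61, 65, 63, 62, 60, 62, 59, 59, 56, 49, 48, 78, 95, 100, 100, 100, 102, 113, 113, 113]
241 [114, 113, 114, 122, 151, 151, 105, 60, 60, 62, 63, 61, 61, 60, 56, 54, 54, 52, 48, 78, 93, 98, 97, 100, 111, 111, 113, 112]
247 [72, 72, 70, 67, 90, 89, 62, 51, 57, 63, 60, 59, 60, 59, 56, 55, 55, 49, 44, 72, 87, 90, 88, 77, 76, 76, 77, 77]
253 [53, 58, 58, 64, 68, 76, 70, 52, 56, 61, 59, 60, 57, 58, 52, 54, 55, 51, 49, 66, 82, 83, 87, 86, 85, 84, 78, 78]
259 [134, 139, 144, 144, 143, 122, 93, 57, 54, 59, 59, 57, 59, 55, 55, 58, 56, 51, 48, 76, 92, 110, 132, 138, 136, 139, 140, 141]
265 [56, 54, 54, 56, 54, 56, 46, 47, 54, 59, 58, 57, 56, 55, 55, 54, 55, 50, 42, 50, 55, 55, 56, 56, 54, 54, 57, 57]
[array([ 0.4584, -0.2706,  0.094 ]), array([ 0.4649, -0.3674,  0.094 ])] [ 0.58287002 -0.29129304  0.01      ] [ 0.40726733 -0.22819136  0.01      ]
```

View pics/w2c.png

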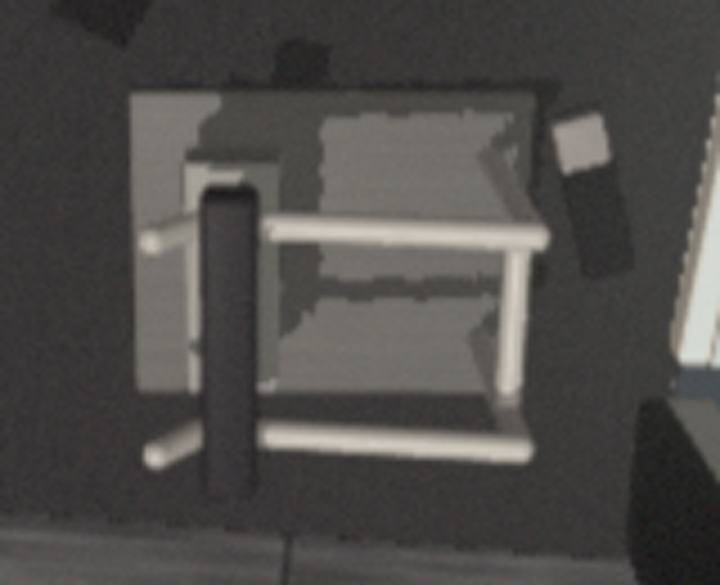

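```bash
python3 -c "
from h import *
rel(.462,-.320,.14,3.5);rel(.462,-.320,.067,3.5)"
```

```text
inc [ 4.523 -0.215  3.016] twist [ 0.024 -0.002 -0.002] | at [ 0.4605 -0.2295  0.2758] yaw 4.9 t 4.2 w 0.0854 F [ 0.   1.2 -0.3]
inc [ 6.957 -0.22   3.019] twist [ 0.024 -0.002 -0.002] | at [ 0.4605 -0.2295  0.2758] yaw 4.9 t 4.2 w 0.0854 F [ 0.   1.2 -0.3]
```

Call:
{"fn": "jog_arm", "kwargs": {"increments": [[[1,-0.2,1.5,0.02],[2.5,-0.2,3,0.024],[4,-0.2,3.02,0.024],[5.5,-0.2,3.02,0.024],[6.96,-0.22,3.02,0.024]]]}}

```text
time: 4.82
tool_pos: [0.4633, -0.3174, 0.0654]
eef_rot: [0.516, 0.485, 0.516, -0.482]
ft_force: [0.5, 0.2, 0.2]
grip_width: 0.0851
```

```bash
python3 -c "
from h import *
rel(.462,-.320,.067,3.5)"
```

```text
inc [-0.055 -0.048  0.085] twist [ 0.004 -0.003 -0.002] | at [ 0.4633 -0.3174  0.0654] yaw 3.7 t 4.83 w 0.0851 F [0.5 0.2 0.2]
```

Call:
{"fn": "jog_arm", "kwargs": {"increments": [[[0,0,0.08,0],[0,0,0.08,0],[0,0,0.08,0],[0,0,0.08,0],[0,0,0.08,0]]], "grip": -1, "force": 80}}

```text
time: 5.45
tool_pos: [0.4645, -0.3203, 0.0672]
eef_rot: [0.517, 0.485, 0.515, -0.482]
ft_force: [-0.5, 0.4, 6.3]
grip_width: 0.0147
```

```bash
python3 -c "
from h import *
rel(.462,-.320,.067,3.5)"
```

```text
inc [ 0.005 -0.081 -0.016] twist [ 0.004 -0.002 -0.005] | at [ 0.4645 -0.3203  0.0672] yaw 3.8 t 5.45 w 0.0147 F [-0.5  0.4  6.3]
```

Call:
{"fn": "jog_arm", "kwargs": {"increments": [[[-0.5,0,0,0],[-1.2,0,0,0],[-2,0,0,0],[-3,0,0,0],[-3.6,0,0,0]]]}}

```text
time: 6.08
tool_pos: [0.4643, -0.321, 0.177]
eef_rot: [0.517, 0.485, 0.515, -0.482]
ft_force: [0.4, -0.5, 0.3]
grip_width: -0.0
```

Run:
```python
from h import *
p=np.array([.5109,.0052]);yaw=.058
def U(x,y): return p+[x*np.cos(yaw)-y*np.sin(yaw),x*np.sin(yaw)+y*np.cos(yaw)]
print(U(-.032,.116),U(-.032,-.085),U(.011,0),U(-.075,0))
rel(*U(-.032,.116),.16,-86.7)
rel(*U(-.032,.116),.16,93.3)
```

```text
[0.47222958 0.11914998] [ 0.48388105 -0.08151203] [0.5218815  0.00583764] [0.43602611 0.00085244]
inc [  0.58    1.22  -14.622] twist [ 1.579 -0.005 -0.005] | at [ 0.4643 -0.321   0.177 ] yaw 3.8 t 6.08 w -0.0 F [ 0.4 -0.5  0.3]
inc [  0.58    1.22  -14.622] twist [-1.563  0.004 -0.005] | at [ 0.4643 -0.321   0.177 ] yaw 3.8 t 6.08 w -0.0 F [ 0.4 -0.5  0.3]
```

Run:
```python
from h import *
im=snapshot("wrist");im2=snapshot("scene")
a=crop(im,230,140,450,340,2.6);b=crop(im2,370,250,480,350,4)
h=max(a.shape[0],b.shape[0]);a=cv2.copyMakeBorder(a,0,h-a.shape[0],0,0,0);b=cv2.copyMakeBorder(b,0,h-b.shape[0],0,0,0)
o=np.hstack([a,b]);cv2.imwrite("pics/chk1.png",cv2.resize(o,None,fx=.78,fy=.78));print(o.shape)
```

```text
(520, 1012, 3)
```

View pics/chk1.png

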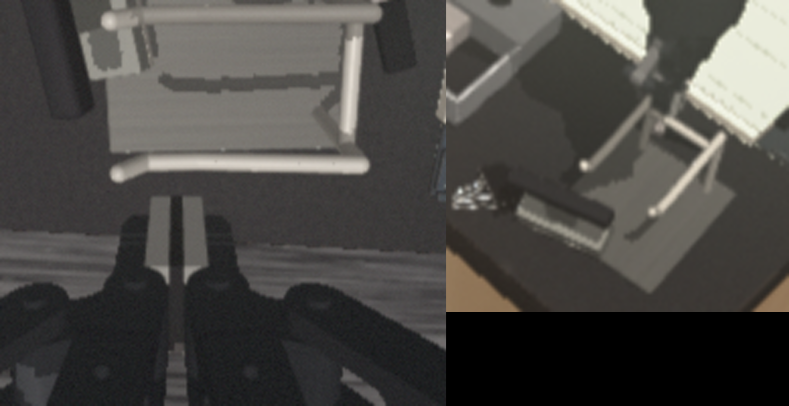

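Call:
{"fn": "jog_arm", "kwargs": {"increments": [[[-0.8,0,-0.8,0],[-1.6,-0.4,-1.6,0],[-2.4,-0.8,-2.6,0],[-2.4,-1,-3.2,0],[-2.4,-1,-3.2,0]]], "grip": 1}}

```text
time: 6.8
tool_pos: [0.4277, -0.227, 0.25]
eef_rot: [0.519, 0.486, 0.514, -0.48]
ft_force: [0.6, 0.6, -0.1]
grip_width: 0.0858
```

Run:
```python
from h import *
import pickle
rel(.46,-.25,.25,5)
im=snapshot("wrist");np.save("w3.npy",im);c=get_calibration("wrist");pickle.dump(c,open("w3.pkl","wb"))
i2=snapshot("scene");np.save("s3.npy",i2)
a=crop(im,240,90,430,290,3);b=crop(i2,370,280,450,340,3)
o=a.copy();cv2.imwrite("pics/w3c.png",a);print(a.shape)
for t in("scraper","clip_0"):
  for d in regions_of("wrist",t)[:2]:print(t,d["p"],d["bbox"])
```

```text
inc [0.013 1.023 0.837] twist [-0.021  0.    -0.011] | at [ 0.4277 -0.227   0.25  ] yaw 3.8 t 6.8 w 0.0858 F [ 0.6  0.6 -0.1]
(600, 570, 3)
scraper 0.78 [277.8, 173.1, 324.6, 256.0]
clip_0 0.58 [277.9, 140.5, 319.6, 175.4]
```

View pics/w3c.png

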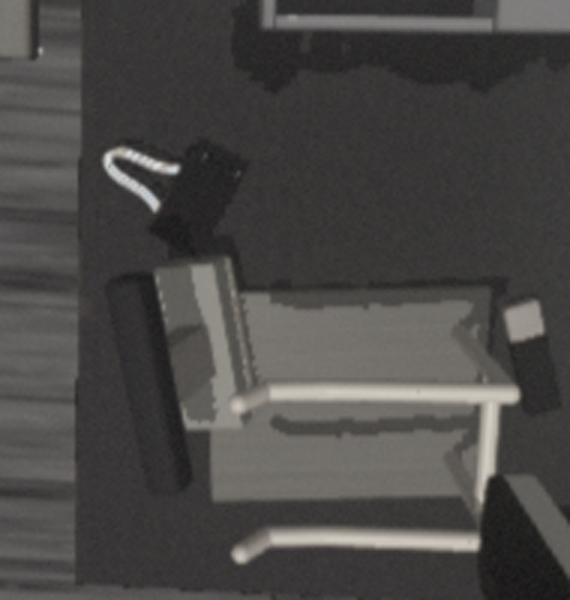

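Run:
```python
from h import *
import pickle
c=pickle.load(open("w3.pkl","rb"));cs=get_calibration("scene")
P=lambda u,v:np.array([370+(u-446)/3.12,250+v/3.12])
A,e=tri([(c,np.array([284.3,184])),(cs,P(489,175))]);print(A,e)
B,e=tri([(c,np.array([296.,250.7])),(cs,P(609,216))]);print(B,e,np.linalg.norm(A-B))
for d in regions_of("wrist","scraper")[:1]:
    m=d["region"]
snapshot("scene");r=regions_of("scene","scraper")
for d in r[:2]:print(d["p"],d["bbox"])
np.savez("m3.npz",w=m,s=r[0]["region"])
# silhouette fit
from scipy.optimize import differential_evolution
Kb=[((0,0,.010),(.015,.039,.010)),((0,0,.039),(.007,.012,.019)),((0,0,.066),(.008,.046,.008))]
pts=[np.array([[a*h[0],b*h[1],g*h[2]] for a in(-1,1) for b in(-1,1) for g in(-1,1)])+o for o,h in Kb]
def sil(c,M,t):
    im=np.zeros((400,640),np.uint8)
    for q in pts: cv2.fillConvexPoly(im,cv2.convexHull(np.round(proj(c,q@M.T+t)*8).astype(np.int32)),1,shift=3)
    return im>0
ms=r[0]["region"]
def cost(p,pr=False):
    M=R.from_euler('zyx',[p[3],p[4],p[5]]).as_matrix();t=np.array(p[:3])
    zmin=min((q@M.T+t)[:,2].min() for q in pts)
    i=[]
    for cc,mm in((c,m),(cs,ms)):
        s=sil(cc,M,t);i.append((s&mm).sum()/max((s|mm).sum(),1))
    if pr:print(i,zmin)
    return 2-sum(i)+20*abs(min(zmin,0))
res=differential_evolution(cost,[(.38,.48),(-.34,-.22),(-.0,.08),(-.1,.45),(-1.8,1.8),(-.6,.6)],maxiter=120,popsize=12,seed=1,polish=False)
print(res.x.round(3),res.fun);cost(res.x,True)
M=R.from_euler('zyx',res.x[3:]).as_matrix();print('bar',M@[0,.046,.066]+res.x[:3],M@[0,-.046,.066]+res.x[:3])
```

```text
[ 0.39298586 -0.23665196  0.07164367] [-1.8 -2.1  6.2 -0.4]
[ 0.41345626 -0.32038623  0.07943813] [ 0.6  0.5 -1.6  0.5] 0.08655182455557502
0.59 [389.9, 307.3, 423.1, 331.5]
[ 0.428 -0.279  0.007  0.235 -0.409  0.072] 0.23879687248189563
[np.float64(0.8972184531886025), np.float64(0.8639846743295019)] 9.843754350841866e-05
bar [ 0.39235058 -0.23839336  0.0663702 ] [ 0.41203053 -0.32823897  0.06848344]
```

Run:
```python
from h import *
import pickle
for n,uv in(("w2",(287,151)),("w3",(308.5,152.5))):print(ray(pickle.load(open(n+".pkl","rb")),uv,.012))
rel(.4085,-.3115,.12,13.5);rel(.4085,-.3115,.053,13.5)
```

```text
[ 0.4202463  -0.22828528  0.012     ]
[ 0.42062072 -0.21004011  0.012     ]
inc [ 4.318 -0.881  2.689] twist [-0.172  0.003 -0.009] | at [ 0.4285 -0.2291  0.2496] yaw 3.7 t 7.15 w 0.0854 F [-0.4 -1.   0.9]
inc [ 6.551 -0.903  2.684] twist [-0.172  0.003 -0.009] | at [ 0.4285 -0.2291  0.2496] yaw 3.7 t 7.15 w 0.0854 F [-0.4 -1.   0.9]
```

Call:
{"fn": "jog_arm", "kwargs": {"increments": [[[0.5,-0.4,1.3,-0.1],[2,-0.9,2.68,-0.172],[4.3,-0.9,2.68,-0.172],[5.4,-0.9,2.68,-0.172],[6.55,-0.9,2.68,-0.172]]], "grip": 0.41}}

```text
time: 7.78
tool_pos: [0.4082, -0.3119, 0.0509]
eef_rot: [0.558, 0.44, 0.552, -0.437]
ft_force: [0.4, 0.1, -0.1]
grip_width: 0.06
```

Run:
```python
from h import *
rel(.4085,-.3115,.053,13.5)
im=snapshot("wrist");cv2.imwrite("pics/w4.png",crop(im,200,120,440,330,2.5))
```

```text
inc [-0.07   0.015 -0.01 ] twist [-0.001  0.003 -0.008] | at [ 0.4082 -0.3119  0.0509] yaw 13.4 t 7.78 w 0.06 F [ 0.4  0.1 -0.1]
```

View pics/w4.png

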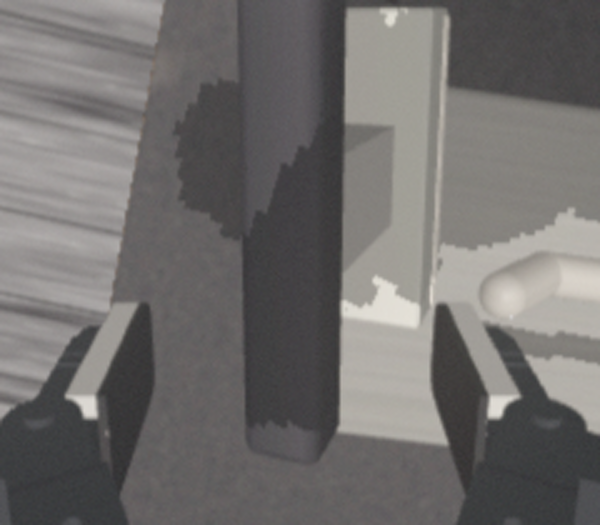

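Call:
{"fn": "jog_arm", "kwargs": {"increments": [[[0,0,0,0],[0,0,0,0],[0,0,0,0],[0,0,0,0],[0,0,0,0]]], "grip": -1, "force": 100}}

```text
time: 8.45
tool_pos: [0.4071, -0.3114, 0.0488]
eef_rot: [0.557, 0.439, 0.554, -0.437]
ft_force: [0.2, -1.0, 3.0]
grip_width: 0.0163
```

Call:
{"fn": "jog_arm", "kwargs": {"increments": [[[-0.3,0,0,0],[-0.8,0,0,0],[-1.3,0,0,0],[-1.8,0,0,0],[-2.4,0,0,0]]]}}

```text
time: 9.07
tool_pos: [0.4049, -0.3109, 0.1215]
eef_rot: [0.556, 0.439, 0.555, -0.437]
ft_force: [-2.6, -0.8, -2.5]
grip_width: 0.0163
```

Run:
```python
from h import *
rel(.4085,-.3115,.2,-86.7)
```

```text
inc [-2.616  0.118  0.047] twist [ 1.749 -0.003 -0.002] | at [ 0.4049 -0.3109  0.1215] yaw 13.5 t 9.07 w 0.0163 F [-2.6 -0.8 -2.5]
```

```bash
cat >> h.py <<'E'
up=np.array([.5109,.0052]);uy=.058
def U(x,y): return up+[x*np.cos(uy)-y*np.sin(uy),x*np.sin(uy)+y*np.cos(uy)]
E
python3 - <<'E'
from h import *
rel(.43,-.2,.18,60)
rel(*U(-.004,.113),.18,93.3)
E
```

```text
inc [-1.944  1.68  -3.4  ] twist [-0.812  0.001 -0.003] | at [ 0.4049 -0.3109  0.1215] yaw 13.5 t 9.07 w 0.0163 F [-2.6 -0.8 -2.5]
inc [ -1.928   6.433 -13.153] twist [-1.393  0.002 -0.002] | at [ 0.4049 -0.3109  0.1215] yaw 13.5 t 9.07 w 0.0163 F [-2.6 -0.8 -2.5]
```

Call:
{"fn": "jog_arm", "kwargs": {"increments": [[[-1,0,0,0],[-1.9,0.6,-1,-0.15],[-1.93,1.3,-2.5,-0.3],[-1.93,2.1,-4,-0.45],[-1.93,2.8,-5.6,-0.6]]]}}

```text
time: 9.7
tool_pos: [0.4479, -0.1266, 0.1808]
eef_rot: [0.662, 0.253, 0.659, -0.252]
ft_force: [0.4, 0.3, -2.2]
grip_width: 0.0159
```

Run:
```python
from h import *
rel(*U(-.004,.113),.18,93.3)
```

```text
inc [ 0.038  7.235 -4.134] twist [-0.788  0.004 -0.002] | at [ 0.4479 -0.1266  0.1808] yaw 48.1 t 9.7 w 0.0159 F [ 0.4  0.3 -2.2]
```

Call:
{"fn": "jog_arm", "kwargs": {"increments": [[[0,1.3,-0.7,-0.16],[0,2.8,-1.6,-0.32],[0,4.4,-2.5,-0.48],[0,6,-3.4,-0.64],[0,7.2,-4.1,-0.79]]]}}

```text
time: 10.32
tool_pos: [0.5007, 0.1189, 0.182]
eef_rot: [0.709, -0.023, 0.705, 0.024]
ft_force: [0.2, -1.3, -1.0]
grip_width: 0.0161
```

Run:
```python
from h import *
rel(*U(-.004,.113),.18,93.3)
rel(*U(-.004,.113),.082,93.3)
im=snapshot("wrist");a=crop(im,180,60,460,340,2.1)
b=crop(snapshot("scene"),300,190,420,300,4)
b=cv2.resize(b,(a.shape[0]*b.shape[1]//b.shape[0],a.shape[0]))
o=np.hstack([a,b]);o=cv2.resize(o,None,fx=.65,fy=.65);cv2.imwrite("pics/w5.png",o);print(o.shape)
```

```text
inc [ 0.067 -0.035 -0.014] twist [ 0.009  0.005 -0.   ] | at [0.5007 0.1189 0.182 ] yaw 93.8 t 10.32 w 0.0161 F [ 0.2 -1.3 -1. ]
inc [ 3.333 -0.036 -0.032] twist [ 0.009  0.005 -0.   ] | at [0.5007 0.1189 0.182 ] yaw 93.8 t 10.32 w 0.0161 F [ 0.2 -1.3 -1. ]
(382, 799, 3)
```

View pics/w5.png

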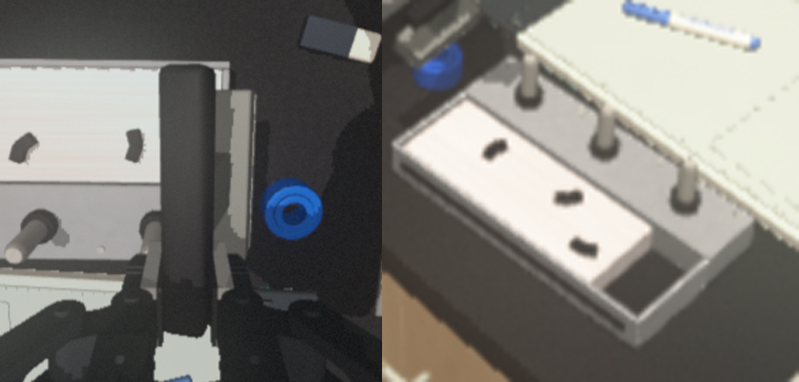

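Run:
```python
from h import *
c=get_calibration("wrist");s,p,r=tool();Rm=r.as_matrix();print(np.array(c["world_from_camera"]).round(3).tolist())
jy=Rm[:,1];bx=np.cross([0,0,1],jy) # scraper x=jy, y=bx
f=lambda q:(180+q[0]/1.365,60+q[1]/1.365)
for t in(0,10,20,30):
    a=np.radians(t);Z=np.array([0,0,1]);ax=np.cos(a)*jy+np.sin(a)*Z;az=-np.sin(a)*jy+np.cos(a)*Z;az2=az
    az=np.cross(ax,bx)
    B=p+[0,0,.0187]+bx*.028
    W=lambda x,y,z:((proj(c,B+ax*x+bx*y+az*(z-.066))[0]-[180,60])*1.365).round(0).tolist()
    print(t,'bar top L/R',W(-.008,0,.074),W(.008,0,.074),'bar end',W(.008,.046,.074),W(.008,-.046,.074),'block R top/bot',W(.015,0,.02),W(.015,0,0),W(-.015,0,.02),'corner',W(.015,.039,.02))
```

```text
[[-0.07, -0.949, -0.308, 0.425], [0.998, -0.065, -0.026, 0.116], [0.005, -0.309, 0.951, 0.323], [0.0, 0.0, 0.0, 1.0]]
0 bar top L/R [163.0, 222.0] [213.0, 222.0] bar end [217.0, 71.0] [210.0, 342.0] block R top/bot [221.0, 175.0] [217.0, 163.0] [154.0, 175.0] corner [223.0, 85.0]
10 bar top L/R [159.0, 220.0] [209.0, 224.0] bar end [212.0, 71.0] [206.0, 345.0] block R top/bot [239.0, 177.0] [241.0, 165.0] [172.0, 173.0] corner [243.0, 86.0]
20 bar top L/R [156.0, 218.0] [203.0, 225.0] bar end [206.0, 71.0] [201.0, 347.0] block R top/bot [257.0, 180.0] [264.0, 168.0] [191.0, 173.0] corner [262.0, 86.0]
30 bar top L/R [155.0, 216.0] [197.0, 226.0] bar end [199.0, 71.0] [196.0, 348.0] block R top/bot [274.0, 184.0] [288.0, 172.0] [209.0, 174.0] corner [281.0, 87.0]
```

Run:
```python
from h import *
rel(*U(-.001,.098),.11,93.3)
rel(*U(-.001,.098),.079,93.3)
```

```text
inc [ 2.4   -0.666  0.021] twist [ 0.012  0.007 -0.003] | at [0.5017 0.1226 0.1821] yaw 94.0 t 10.43 w 0.0161 F [-0.1  0.2 -1.2]
inc [ 3.434 -0.669  0.013] twist [ 0.012  0.007 -0.003] | at [0.5017 0.1226 0.1821] yaw 94.0 t 10.43 w 0.0161 F [-0.1  0.2 -1.2]
```

Call:
{"fn": "jog_arm", "kwargs": {"increments": [[[0.3,-0.66,0.02,0.012],[1,-0.66,0.02,0.012],[2,-0.66,0.02,0.012],[2.9,-0.66,0.02,0.012],[3.42,-0.66,0.02,0.012]]]}}

```text
time: 11.05
tool_pos: [0.5044, 0.0997, 0.079]
eef_rot: [0.709, -0.018, 0.704, 0.019]
ft_force: [7.9, -1.0, 11.5]
grip_width: 0.0155
```

Run:
```python
from h import *
rel(*U(-.001,.098),.079,93.3)
```

```text
inc [-0.     0.109 -0.001] twist [-0.005  0.007 -0.001] | at [0.5044 0.0997 0.079 ] yaw 93.0 t 11.05 w 0.0155 F [ 7.9 -1.  11.5]
```

Call:
{"fn": "jog_arm", "kwargs": {"increments": [[[-0.3,0,0,0],[-0.3,0,0.1,0],[-0.15,0,0.13,0],[0,0,0.13,0],[0,0,0.13,0]]]}}

```text
time: 11.68
tool_pos: [0.5123, 0.0986, 0.0828]
eef_rot: [0.712, -0.017, 0.702, 0.019]
ft_force: [-1.4, -3.6, 26.7]
grip_width: 0.0145
```

Run:
```python
from h import *
rel(*U(-.001,.098),.079,93.3)
```

```text
inc [ 0.123  0.16  -0.263] twist [-0.007  0.015 -0.001] | at [0.5123 0.0986 0.0828] yaw 92.9 t 11.68 w 0.0145 F [-1.4 -3.6 26.7]
```

Call:
{"fn": "jog_arm", "kwargs": {"increments": [[[-0.3,0,-0.1,0],[-0.7,0,-0.2,0],[-1,0,-0.26,0],[-1,0,-0.26,0],[-1,0,-0.26,0]]]}}

```text
time: 12.3
tool_pos: [0.5038, 0.0983, 0.1124]
eef_rot: [0.712, -0.018, 0.702, 0.019]
ft_force: [0.2, 0.1, -1.1]
grip_width: 0.0147
```

Run:
```python
from h import *
rel(*U(-.001,.098),.079,93.3)
im=snapshot("wrist");np.save("w6.npy",im);a=crop(im,180,40,460,340,2.4)
cv2.imwrite("pics/w6.png",a);print(a.shape)
```

```text
inc [1.115 0.155 0.005] twist [-0.006  0.015 -0.001] | at [0.5038 0.0983 0.1124] yaw 92.9 t 12.3 w 0.0147 F [ 0.2  0.1 -1.1]
(720, 672, 3)
```

View pics/w6.png

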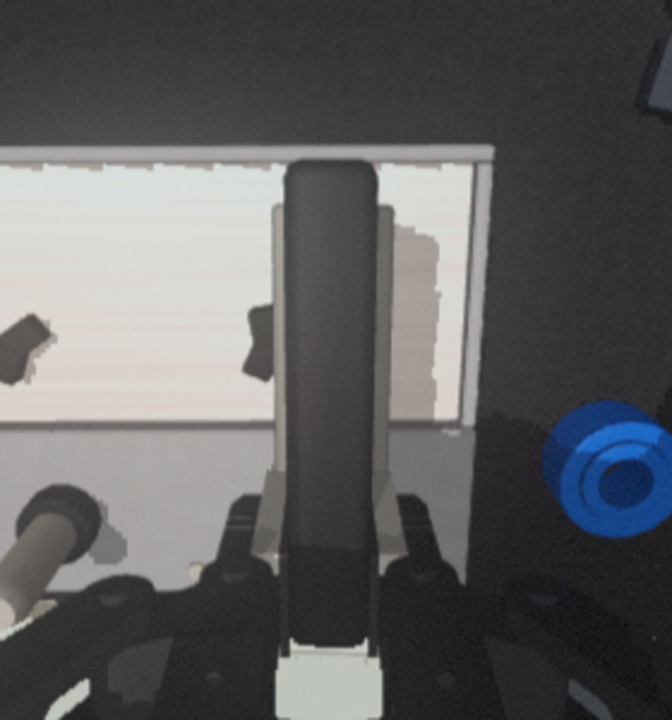

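Run:
```python
from h import *
c=get_calibration("wrist")
W=lambda u,v:(180+u/2.4,40+v/2.4)
inv=lambda X:R.from_euler('z',-uy).apply(X-[up[0],up[1],0]).round(4)
for n,q,z in[('block near',(335,205),.085),('block nearZ.08',(335,205),.08),('block far',(335,470),.085),('bar near',(335,160),.139),('bar far',(330,645),.139),('lipinner',(335,161),.038),('strip edge',(200,424),.04),('endlip inner bot',(460,300),.03),('end lip inner top',(472,300),.038),('corner out',(494,146),.038),('shard',(262,345),.035)]:print(n,inv(ray(c,W(*q),z)))
print(inv(tool()[1]))
```

```text
block near [-0.0668  0.0951  0.085 ]
block nearZ.08 [-0.0664  0.0952  0.08  ]
block far [0.0028 0.0949 0.085 ]
bar near [-0.0778  0.0945  0.139 ]
bar far [0.0151 0.0932 0.139 ]
lipinner [-0.076   0.0957  0.038 ]
strip edge [0.0076 0.0504 0.04  ]
endlip inner bot [-0.0318  0.137   0.03  ]
end lip inner top [-0.0335  0.1392  0.038 ]
corner out [-0.08    0.1429  0.038 ]
shard [-0.0183  0.0716  0.035 ]
[-0.0017  0.0932  0.1123]
```

Run:
```python
from h import *
rel(*U(-.0065,.117),.0785,93.3)
```

```text
inc [ 1.125  0.79  -0.181] twist [-0.006  0.014 -0.001] | at [0.5038 0.0982 0.1123] yaw 92.9 t 12.35 w 0.0142 F [-0.8  0.7 -1.7]
```

Call:
{"fn": "jog_arm", "kwargs": {"increments": [[[0,0.4,-0.18,0],[0,0.79,-0.18,0],[0.5,0.79,-0.18,0],[0.9,0.79,-0.18,0],[1.12,0.79,-0.18,0]]]}}

```text
time: 12.98
tool_pos: [0.4974, 0.1211, 0.0774]
eef_rot: [0.711, -0.018, 0.702, 0.018]
ft_force: [2.6, 0.8, 9.7]
grip_width: 0.0145
```

Run:
```python
from h import *
rel(*U(-.0065,.117),.0785,93.3)
```

```text
inc [-0.037  0.017  0.009] twist [-0.007  0.013 -0.   ] | at [0.4974 0.1211 0.0774] yaw 92.9 t 12.97 w 0.0145 F [2.6 0.8 9.7]
```

Call:
{"fn": "jog_arm", "kwargs": {"increments": [[[0,0,0,0],[0,0,0,0],[0,0,0,0],[0,0,-0.5,0],[0,0,-0.99,0]]], "grip": 0.41}}

```text
time: 13.6
tool_pos: [0.466, 0.1194, 0.0771]
eef_rot: [0.711, -0.018, 0.703, 0.018]
ft_force: [-0.3, 0.8, -0.8]
grip_width: 0.0603
```

Call:
{"fn": "jog_arm", "kwargs": {"increments": [[[0,0,0,-0.007],[0,0,0,-0.007],[0,0,0,-0.007],[0,0,0,-0.007],[0,0,0,-0.007]]], "grip": -1}}

```text
time: 14.22
tool_pos: [0.4666, 0.1196, 0.0775]
eef_rot: [0.711, -0.02, 0.702, 0.021]
ft_force: [-1.1, 0.5, 4.8]
grip_width: 0.0146
```

Run:
```python
from h import *
rel(*U(-.032,.117),.0773,93.3)
im=snapshot("wrist");np.save("w7.npy",im);a=crop(im,180,40,460,340,2)
cv2.imwrite("pics/w7.png",a)
```

```text
inc [0.008 0.008 0.185] twist [-0.     0.013 -0.   ] | at [0.4666 0.1196 0.0775] yaw 93.3 t 14.22 w 0.0146 F [-1.1  0.5  4.8]
```

View pics/w7.png

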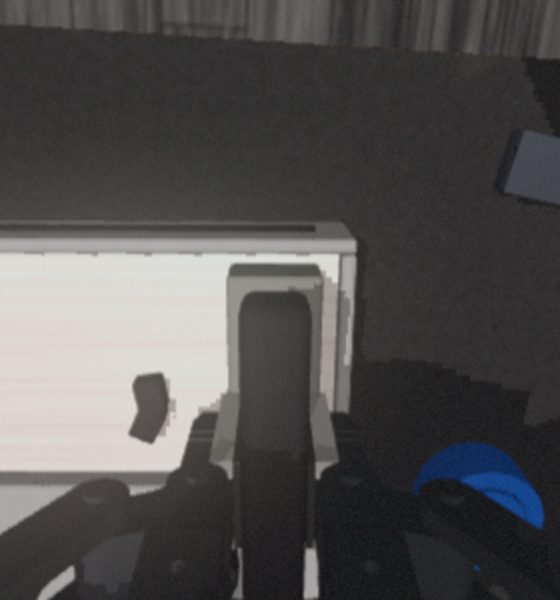

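Run:
```python
from h import *
c=get_calibration("wrist")
W=lambda u,v:(180+u/2,40+v/2)
inv=lambda X:R.from_euler('z',-uy).apply(X-[up[0],up[1],0]).round(4)
for n,q,z in[('block near top',(275,278),.05),('block near bot',(275,265),.03),('bar near top',(275,293),.104),('lip in',(300,252),.038),('strip edge',(60,472),.04),('shard',(150,407),.035),('blockL',(228,320),.05),('blockR',(322,320),.05)]:print(n,inv(ray(c,W(*q),z)))
print(inv(tool()[1]))
rel(*U(-.033,-.09),.079,93.3)
```

```text
block near top [-0.0711  0.1171  0.05  ]
block near bot [-0.0703  0.1172  0.03  ]
bar near top [-0.082   0.1168  0.104 ]
lip in [-0.0765  0.1251  0.038 ]
strip edge [0.0038 0.0397 0.04  ]
shard [-0.0197  0.0727  0.035 ]
blockL [-0.0576  0.1025  0.05  ]
blockR [-0.0576  0.1317  0.05  ]
[-0.0376  0.1168  0.0775]
inc [-0.052 -6.892  0.156] twist [ 0.     0.013 -0.   ] | at [0.4666 0.1196 0.0775] yaw 93.3 t 14.28 w 0.0141 F [-1.5  0.6  4.8]
```

Call:
{"fn": "jog_arm", "kwargs": {"increments": [[[-0.01,-0.4,-0.03,0],[-0.01,-1,-0.03,0],[-0.01,-1.6,-0.03,0],[-0.01,-2.3,-0.03,0],[-0.01,-3,-0.03,0]]]}}

```text
time: 14.9
tool_pos: [0.4711, 0.0283, 0.0775]
eef_rot: [0.711, -0.02, 0.702, 0.02]
ft_force: [0.5, 1.6, 0.2]
grip_width: 0.0142
```

Run:
```python
from h import *
rel(*U(-.0385,-.09),.0773,93.3)
```

```text
inc [ 7.000e-03 -3.845e+00  1.000e-03] twist [-0.001  0.013 -0.   ] | at [0.4711 0.0283 0.0775] yaw 93.3 t 14.9 w 0.0142 F [0.5 1.6 0.2]
```

Call:
{"fn": "jog_arm", "kwargs": {"increments": [[[0.01,-0.5,0,0],[0.01,-1,0,0],[0.01,-1.5,0,0],[0.01,-2,0,0],[0.01,-2.6,0,0]]]}}

```text
time: 15.52
tool_pos: [0.4761, -0.0494, 0.0775]
eef_rot: [0.712, -0.02, 0.702, 0.021]
ft_force: [0.5, 3.2, 5.8]
grip_width: 0.0142
```

Call:
{"fn": "jog_arm", "kwargs": {"increments": [[[0,-0.3,0,0],[0,-0.6,0,0],[0,-0.9,0,0],[0,-1.2,0,0],[0,-1.4,0,0]]]}}

```text
time: 16.15
tool_pos: [0.4784, -0.0921, 0.0774]
eef_rot: [0.712, -0.02, 0.702, 0.021]
ft_force: [0.2, 1.8, 2.8]
grip_width: 0.0141
```

Run:
```python
from h import *
rel(*U(-.0385,-.09),.0773,93.3)
im=snapshot("wrist");np.save("w8.npy",im)
print([ (d["p"],np.round(d["bbox"])) for d in regions_of("wrist","shard0")])
i2=snapshot("scene");np.save("s8.npy",i2)
print([ (d["p"],np.round(d["bbox"])) for d in regions_of("scene","shard0")])
```

```text
inc [ 0.003  0.174 -0.014] twist [ 0.     0.014 -0.001] | at [ 0.4784 -0.0921  0.0774] yaw 93.3 t 16.15 w 0.0141 F [0.2 1.8 2.8]
[(0.71, array([292., 169., 338., 343.])), (0.62, array([282., 196., 294., 219.]))]
[(0.27, array([305., 205., 410., 290.]))]
```

Call:
{"fn": "jog_arm", "kwargs": {"increments": [[[0,0,0,0],[0,0,0,0],[0,0.5,0,0],[-0.03,1,0,0],[-0.03,1.4,0,0]]]}}

```text
time: 16.98
tool_pos: [0.4755, -0.0483, 0.0781]
eef_rot: [0.711, -0.021, 0.702, 0.021]
ft_force: [0.9, 0.5, -0.8]
grip_width: 0.0143
```

Call:
{"fn": "jog_arm", "kwargs": {"increments": [[[0,0,0,0],[0,0,0,0],[-0.8,0.8,0,0],[-2,2,0,0],[-3.2,3.2,0,0]]]}}

```text
time: 17.6
tool_pos: [0.4684, 0.0473, 0.175]
eef_rot: [0.711, -0.02, 0.702, 0.02]
ft_force: [0.4, 0.2, -1.8]
grip_width: 0.0144
```

Run:
```python
from h import *
rel(.4645,-.3203,.16,3.8)
a=crop(snapshot("wrist"),0,60,400,330,1.45)
b=crop(snapshot("scene"),290,190,420,300,2.6);b=cv2.resize(b,(a.shape[0]*b.shape[1]//b.shape[0],a.shape[0]))
o=np.hstack([a,b]);o=cv2.resize(o,None,fx=790/o.shape[1],fy=790/o.shape[1]);cv2.imwrite("pics/w9.png",o)
```

```text
inc [  0.485 -12.228  -0.833] twist [ 1.561  0.01  -0.01 ] | at [0.4684 0.0473 0.175 ] yaw 93.3 t 17.6 w 0.0144 F [ 0.4  0.2 -1.8]
```

View pics/w9.png

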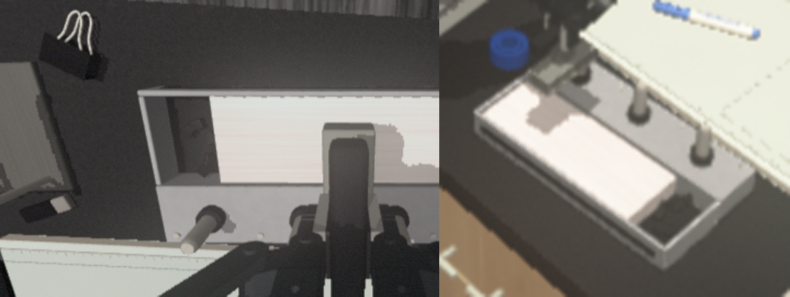

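Run:
```python
from h import *
rel(.42,-.14,.175,50)
rel(.3797,-.3251,.15,3.8)
```

```text
inc [ 0.011 -6.264 -2.116] twist [ 0.763  0.018 -0.011] | at [0.4711 0.0516 0.1773] yaw 93.7 t 17.7 w 0.0143 F [ 0.7  1.4 -1. ]
inc [  0.785 -12.336  -3.875] twist [ 1.57   0.013 -0.019] | at [0.4711 0.0516 0.1773] yaw 93.7 t 17.7 w 0.0143 F [ 0.7  1.4 -1. ]
```

Call:
{"fn": "jog_arm", "kwargs": {"increments": [[[0,-1,-0.3,0.15],[0,-2.3,-0.8,0.3],[0,-3.6,-1.2,0.45],[0,-5,-1.7,0.6],[0,-6.2,-2.1,0.76]]]}}

```text
time: 18.32
tool_pos: [0.4189, -0.1407, 0.175]
eef_rot: [0.67, 0.247, 0.658, -0.239]
ft_force: [0.4, -0.4, -1.0]
grip_width: 0.0142
```

Run:
```python
from h import *
rel(.3797,-.3251,.15,3.8)
```

```text
inc [ 0.78  -5.548  2.967] twist [ 0.802  0.005 -0.02 ] | at [ 0.4189 -0.1407  0.175 ] yaw 49.7 t 18.32 w 0.0142 F [ 0.4 -0.4 -1. ]
```

Call:
{"fn": "jog_arm", "kwargs": {"increments": [[[0,-1,0.5,0.16],[0,-2.2,1.2,0.32],[0.2,-3.4,1.8,0.48],[0.5,-4.5,2.4,0.64],[0.78,-5.5,2.97,0.8]]]}}

```text
time: 18.95
tool_pos: [0.379, -0.3262, 0.1494]
eef_rot: [0.519, 0.49, 0.511, -0.479]
ft_force: [0.5, 0.1, -1.6]
grip_width: 0.0142
```

Run:
```python
from h import *
rel(.3797,-.3251,.0855,3.8)
```

```text
inc [ 2.13  -0.016 -0.028] twist [-0.006 -0.003 -0.019] | at [ 0.379  -0.3262  0.1494] yaw 3.5 t 18.95 w 0.0142 F [ 0.5  0.1 -1.6]
```

Call:
{"fn": "jog_arm", "kwargs": {"increments": [[[0.7,0,-0.03,0],[1.4,0,-0.03,0],[2.1,0,-0.03,0],[2.13,0,-0.03,0],[2.13,0,-0.03,0]]]}}

```text
time: 19.58
tool_pos: [0.3797, -0.3257, 0.0857]
eef_rot: [0.518, 0.49, 0.511, -0.48]
ft_force: [-0.3, 0.7, -0.9]
grip_width: 0.0141
```

Run:
```python
from h import *
rel(.4645,-.3195,.086,3.8)
im=snapshot("wrist");np.save("w10.npy",im)
i2=snapshot("scene");np.save("s10.npy",i2)
```

```text
inc [ 0.042  2.834 -0.039] twist [-0.007 -0.002 -0.019] | at [ 0.3797 -0.3257  0.0857] yaw 3.4 t 19.57 w 0.0141 F [-0.3  0.7 -0.9]
```

Call:
{"fn": "jog_arm", "kwargs": {"increments": [[[0,0.5,0,0],[0,1,-0.02,0],[0,1.5,-0.03,0],[0,2.1,-0.04,0],[0,2.83,-0.04,-0.007]]]}}

```text
time: 20.3
tool_pos: [0.4663, -0.3191, 0.0878]
eef_rot: [0.521, 0.488, 0.512, -0.477]
ft_force: [0.5, 1.1, -0.8]
grip_width: 0.0144
```

Run:
```python
from h import *
rel(.4645,-.3195,.068,3.8)
```

```text
inc [ 0.658 -0.075  0.012] twist [ 0.001 -0.002 -0.02 ] | at [ 0.4663 -0.3191  0.0878] yaw 3.9 t 20.3 w 0.0144 F [ 0.5  1.1 -0.8]
```

Call:
{"fn": "jog_arm", "kwargs": {"increments": [[[0.2,-0.07,0,0],[0.4,-0.07,0,0],[0.6,-0.07,0,0],[0.66,-0.07,0,0],[0.68,-0.07,0,0]]]}}

```text
time: 20.92
tool_pos: [0.4631, -0.319, 0.0676]
eef_rot: [0.52, 0.489, 0.513, -0.478]
ft_force: [-2.6, 1.9, 6.6]
grip_width: 0.0141
```

Run:
```python
from h import *
rel(.4645,-.3195,.068,3.8)
```

```text
inc [-0.013  0.045  0.019] twist [-0.    -0.003 -0.018] | at [ 0.4631 -0.319   0.0676] yaw 3.8 t 20.93 w 0.0141 F [-2.6  1.9  6.6]
```

Call:
{"fn": "jog_arm", "kwargs": {"increments": [[[0,0,0,0],[0,0,0,0],[0,0,0,0],[0,0,0,0],[0,0,0,0]]], "grip": 1}}

```text
time: 21.55
tool_pos: [0.4632, -0.319, 0.0676]
eef_rot: [0.52, 0.489, 0.513, -0.478]
ft_force: [0.9, -0.8, 0.1]
grip_width: 0.0852
```

Call:
{"fn": "jog_arm", "kwargs": {"increments": [[[-1,0,0,0],[-2.5,0,0,0],[-4,0,0,0],[-6,0,0,0],[-7,0,-3,0]]]}}

```text
time: 22.18
tool_pos: [0.4576, -0.2662, 0.272]
eef_rot: [0.522, 0.491, 0.507, -0.479]
ft_force: [0.3, 1.6, 0.6]
grip_width: 0.0853
```

Run:
```python
from h import *
rel(.45,.1,.3,5)
im=snapshot("wrist");np.save("w11.npy",im);c=get_calibration("wrist")
cv2.imwrite("pics/w11.png",crop(im,240,90,430,330,2.4))
for d in regions_of("wrist","scraper")[:1]:print(d["p"],d["bbox"])
exp=proj(c,[[.4625,-.3195,.094]]);print(exp)
# predicted bar rect and block at hang
M=R.from_euler('z',.062).as_matrix()
for l in[(-8,46,94),(8,46,94),(8,-46,94),(-8,-46,94)]:print(proj(c,M@(np.array(l)/1000)+[.4635,-.3205,0])[0].round(1))
```

```text
inc [ -0.973   0.485 -12.197] twist [-0.029  0.005 -0.026] | at [ 0.4576 -0.2662  0.272 ] yaw 3.4 t 22.18 w 0.0853 F [0.3 1.6 0.6]
0.63 [302.9, 178.8, 322.3, 257.0]
[[312.36798098 232.63192185]]
[306.6 197.1]
[320.3 197.1]
[319.2 267.1]
[306.5 267.1]
```

Call:
{"fn": "jog_arm", "kwargs": {"increments": [[[-1,0.5,-2,0],[-1,0.5,-4,0],[-1,0.8,-6,-0.03],[-1,1,-8,-0.04],[-1,1.2,-10,-0.05]]]}}

```text
time: 22.9
tool_pos: [0.4696, 0.0464, 0.302]
eef_rot: [0.533, 0.475, 0.527, -0.46]
ft_force: [1.6, 0.3, 0.2]
grip_width: 0.0854
```

Run:
```python
from h import *
rel(.52,.35,.27,6.4)
```

```text
inc [ 1.203  2.906 -9.824] twist [ 0.013 -0.007 -0.022] | at [0.4696 0.0464 0.302 ] yaw 7.2 t 22.9 w 0.0854 F [1.6 0.3 0.2]
```

Call:
{"fn": "jog_arm", "kwargs": {"increments": [[[0.3,0.6,-2,0],[0.6,1.2,-4,0.01],[0.9,1.8,-6,0.013],[1.2,2.4,-8,0.013],[1.2,2.9,-9.8,0.013]]]}}

```text
time: 23.52
tool_pos: [0.5194, 0.3508, 0.2687]
eef_rot: [0.53, 0.478, 0.524, -0.464]
ft_force: [-0.1, -0.0, 1.0]
grip_width: 0.0851
```

Call:
{"fn": "jog_arm", "kwargs": {"increments": [[[0,0,0,0],[0,0,0,0],[0,0,0,0],[0,0,0,0],[0,0,0,0]]], "grip": 0.5}}

```text
time: 24.15
tool_pos: [0.5196, 0.3498, 0.269]
eef_rot: [0.53, 0.478, 0.524, -0.465]
ft_force: [-1.0, -0.1, -0.2]
grip_width: 0.0639
```

Run:
```python
from h import *
import pickle
rel(.52,.35,.27,6.4)
c=get_calibration("wrist");im=snapshot("wrist");np.save("w12.npy",im);pickle.dump(c,open("w12.pkl","wb"))
for d in regions_of("wrist","wheel0"):
    ys,xs=np.nonzero(d["region"]);print(round(d["p"],2),np.round(d["bbox"]),xs.mean().round(1),ys.mean().round(1),d["region"].sum(),im[d["region"]].mean(0).round())
for d in regions_of("wrist","peg_rack")[:2]:print('rack',round(d["p"],2),np.round(d["bbox"]))
cv2.imwrite("pics/w12.png",crop(im,120,40,560,300,1.8))
```

```text
inc [-0.033  0.016 -0.006] twist [-0.001 -0.007 -0.02 ] | at [0.5196 0.3498 0.269 ] yaw 6.3 t 24.15 w 0.0639 F [-1.  -0.1 -0.2]
0.95 [296. 175. 333. 206.] 313.7 189.0 1200 [82. 80. 76.]
0.85 [336.  56. 375.  97.] 354.7 76.2 1122 [190. 112. 130.]
0.8 [226. 168. 265. 209.] 246.1 188.5 1072 [78. 76. 71.]
0.68 [361. 166. 404. 205.] 380.8 188.4 1175 [77. 75. 71.]
0.59 [298. 240. 328. 274.] 313.3 255.6 788 [ 54. 105. 179.]
rack 0.91 [221. 127. 406. 207.]
rack 0.34 [242. 281. 338. 348.]
```

View pics/w12.png

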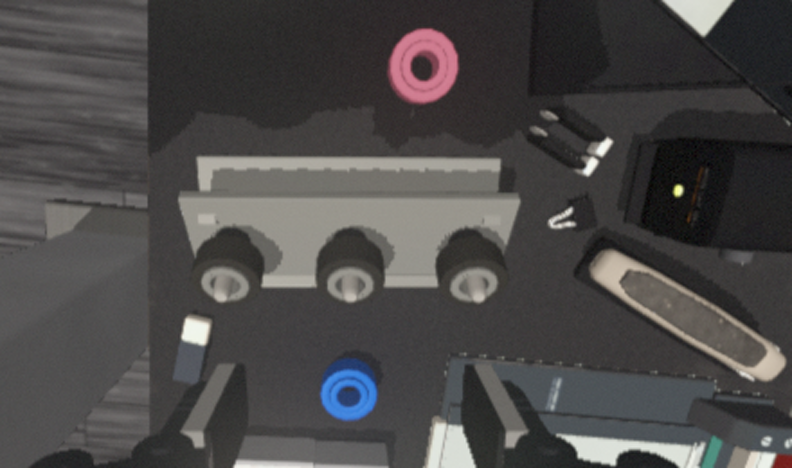

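Run:
```python
from h import *
import pickle
from scipy.optimize import least_squares
c=pickle.load(open("w12.pkl","rb"));cs=get_calibration("scene");ct=get_calibration("top")
ra=np.radians(6.35);rx=np.array([-np.sin(ra),np.cos(ra),0]);d=-.5*rx+np.array([0,0,.866])
e1=np.cross(d,[0,0,1]);e1/=np.linalg.norm(e1);e2=np.cross(d,e1)
def bb(cc,X):
    t=np.linspace(0,2*np.pi,60)
    P=np.vstack([X+d*h+r*(np.cos(t)[:,None]*e1+np.sin(t)[:,None]*e2) for h,r in((-.012,.024),(.012,.024))])
    q=proj(cc,P);hull=cv2.convexHull(q.astype(np.float32));m=cv2.moments(hull)
    return np.array([m['m10']/m['m00'],m['m01']/m['m00']]),q.min(0),q.max(0),m['m00']
obs=[(( 246.1,188.5),(270.2,194.4),(276.7,226.1)),((313.7,189),(288.1,181.4),(274.9,200.2)),((380.8,188.4),(305.4,169.3),(273.8,175.1))]
for w,s,t in obs:
    f=lambda X:np.r_[bb(c,X)[0]-w,(bb(cs,X)[0]-s)*.7,(bb(ct,X)[0]-t)*.7]
    r=least_squares(f,[.5,.33,.05]);X=r.x;print(X.round(4),f(X).round(2),'bbox',np.r_[bb(c,X)[1],bb(c,X)[2]].round(0),'area',bb(c,X)[3])
# pin tips: wrist px; with tip z
W=lambda u,v:(120+u/1.8,40+v/1.8)
for q in((221,290),(350,293),(478,291)):print('tip',[ray(c,W(*q),z).round(4) for z in(.074,.078)])
```

```text
[0.4395 0.3201 0.0614] [-0.11 -0.1   0.34 -0.04  0.13 -0.12] bbox [225. 168. 266. 208.] area 1350.3863470819779
[0.5239 0.3287 0.0625] [-0.15 -0.05  0.52 -0.17 -0.03 -0.02] bbox [294. 169. 333. 209.] area 1310.819327896461
[0.6089 0.3376 0.0601] [-0.13  0.06  0.56 -0.   -0.63 -0.09] bbox [360. 168. 402. 208.] area 1302.6116897780448
tip [array([0.4384, 0.3076, 0.074 ]), array([0.4392, 0.309 , 0.078 ])]
tip [array([0.5263, 0.3147, 0.074 ]), array([0.5261, 0.316 , 0.078 ])]
tip [array([0.6143, 0.3253, 0.074 ]), array([0.613 , 0.3265, 0.078 ])]
```

```bash
cat >> h.py <<'E'
WH=[(.4395,.3201),(.5239,.3287),(.6089,.3376)]
STUB=[U(.043,.09),U(.043,0),U(.043,-.09)]
E
python3 - <<'E'
from h import *
import pickle
print(STUB)
rel(*WH[0],.14,6.35);rel(*WH[0],.043,6.35)
c=pickle.load(open("w12.pkl","rb"));W=lambda u,v:(120+u/1.8,40+v/1.8)
for q in((270,100),(160,100),(425,100),(193,348),(530,100)):print(q,ray(c,W(*q),0).round(3))
ct=get_calibration("top")
for q in((210,237),(302,239),(190,192),(161,227)):print(q,ray(ct,q,0).round(3))
E
```

```text
[array([0.54861062, 0.09754126]), array([0.55382769, 0.0076926 ]), array([ 0.55904477, -0.08215606])]
inc [ 4.235 -2.846  0.737] twist [ 0.001 -0.007 -0.02 ] | at [0.5194 0.3505 0.2689] yaw 6.4 t 24.3 w 0.064 F [-0.3 -0.9  0.8]
inc [ 7.468 -2.911  0.758] twist [ 0.001 -0.007 -0.02 ] | at [0.5194 0.3505 0.2689] yaw 6.4 t 24.3 w 0.064 F [-0.3 -0.9  0.8]
(270, 100) [0.454 0.436 0.   ]
(160, 100) [0.372 0.427 0.   ]
(425, 100) [0.57  0.449 0.   ]
(193, 348) [0.401 0.227 0.   ]
(530, 100) [0.649 0.458 0.   ]
(210, 237) [0.407 0.553 0.   ]
(302, 239) [0.402 0.241 0.   ]
(190, 192) [0.561 0.63  0.   ]
(161, 227) [0.44  0.721 0.   ]
```

Call:
{"fn": "jog_arm", "kwargs": {"increments": [[[1,-1.5,0.4,0],[2.5,-2.8,0.74,0],[4.2,-2.85,0.74,0],[5.8,-2.88,0.75,0],[7.4,-2.91,0.76,0]]]}}

```text
time: 24.92
tool_pos: [0.4398, 0.3207, 0.0439]
eef_rot: [0.53, 0.478, 0.524, -0.464]
ft_force: [-0.3, 0.5, 0.3]
grip_width: 0.0641
```

Call:
{"fn": "jog_arm", "kwargs": {"increments": [[[0,0,0,0],[0,0,0,0],[0,0,0,0],[0,0,0,0],[0,0,0,0]]], "grip": -1, "force": 70}}

```text
time: 25.55
tool_pos: [0.4401, 0.3211, 0.0448]
eef_rot: [0.53, 0.479, 0.524, -0.463]
ft_force: [-0.2, 0.1, -0.8]
grip_width: 0.0471
```

Run:
```python
from h import *
rel(*WH[0],.043,6.35)
s,p,r=tool();print(r.inv().apply([.055*.05,-.497*.05,.866*.05])/.03)
```

```text
inc [ 0.059 -0.025  0.032] twist [ 0.002 -0.008 -0.022] | at [0.4401 0.3211 0.0448] yaw 6.4 t 25.55 w 0.0471 F [-0.2  0.1 -0.8]
[-1.4497949   0.03050624  0.82153158]
```

Gripped at 47 mm. Pull along the peg, then raise and head to the free patch.

Call:
{"fn": "jog_arm", "kwargs": {"increments": [[[-0.25,0,0.15,0],[-0.55,0.01,0.32,0],[-0.9,0.02,0.5,0],[-1.2,0.03,0.68,0],[-1.6,0.03,0.9,0]]]}}

```text
time: 26.18
tool_pos: [0.443, 0.2934, 0.0933]
eef_rot: [0.53, 0.479, 0.524, -0.463]
ft_force: [-0.0, 0.7, -0.9]
grip_width: 0.0465
```

Call:
{"fn": "jog_arm", "kwargs": {"increments": [[[-0.5,0,0,0],[-1.3,0,0,0],[-2.2,0.1,-0.5,0],[-2.4,0.3,-1.5,0],[-2.4,0.5,-2.5,0]]]}}

```text
time: 26.8
tool_pos: [0.4484, 0.37, 0.1681]
eef_rot: [0.53, 0.48, 0.524, -0.462]
ft_force: [0.1, -0.7, -0.3]
grip_width: 0.0467
```

Run:
```python
from h import *
rel(.48,.47,.12,6.35);rel(.48,.47,.0075,6.35)
```

```text
inc [ 1.669  1.382 -3.177] twist [ 0.001 -0.01  -0.024] | at [0.4484 0.37   0.1681] yaw 6.4 t 26.8 w 0.0467 F [ 0.1 -0.7 -0.3]
inc [ 5.418  1.291 -3.141] twist [ 0.001 -0.01  -0.024] | at [0.4484 0.37   0.1681] yaw 6.4 t 26.8 w 0.0467 F [ 0.1 -0.7 -0.3]
```

Call:
{"fn": "jog_arm", "kwargs": {"increments": [[[0,0.4,-1.5,0],[0.5,1,-2.6,0],[1.7,1.35,-3.15,0],[3.2,1.3,-3.15,0],[4.6,1.3,-3.14,0]]]}}

```text
time: 27.42
tool_pos: [0.4794, 0.4707, 0.0314]
eef_rot: [0.531, 0.48, 0.524, -0.462]
ft_force: [0.2, 0.2, -0.7]
grip_width: 0.0472
```

Call:
{"fn": "jog_arm", "kwargs": {"increments": [[[0.2,0,0,0],[0.4,0,0,0],[0.6,0,0,0],[0.8,0,0,0],[0.8,0,0,0]]]}}

```text
time: 28.05
tool_pos: [0.4798, 0.4711, 0.0076]
eef_rot: [0.531, 0.48, 0.525, -0.462]
ft_force: [0.2, 0.6, -0.4]
grip_width: 0.0472
```

Run:
```python
from h import *
rel(.48,.48,.0045,6.35);rel(.48,.48,.0045,93.3)
```

```text
inc [ 0.107  0.037 -0.294] twist [ 0.003 -0.01  -0.024] | at [0.4798 0.4711 0.0076] yaw 6.5 t 28.05 w 0.0472 F [ 0.2  0.6 -0.4]
inc [ 0.107  0.037 -0.294] twist [-1.515  0.01  -0.027] | at [0.4798 0.4711 0.0076] yaw 6.5 t 28.05 w 0.0472 F [ 0.2  0.6 -0.4]
```

Call:
{"fn": "jog_arm", "kwargs": {"increments": [[[0.07,0,0,0],[0.07,0,0,0],[0.07,0,0,0],[0.07,0,0,0],[0.07,0,0,0]]], "grip": 0.88}}

```text
time: 28.68
tool_pos: [0.4799, 0.4711, 0.0056]
eef_rot: [0.531, 0.48, 0.525, -0.462]
ft_force: [-0.7, -0.2, 0.4]
grip_width: 0.0804
```

Run:
```python
from h import *
rel(.48,.48,.006,6.35);rel(.48,.48,.006,93.3)
c=get_calibration("wrist");im=snapshot("wrist");np.save("w13.npy",im)
for d in regions_of("wrist","wheel0"):
    ys,xs=np.nonzero(d["region"]);print(round(d["p"],2),np.round(d["bbox"]),xs.mean().round(1),ys.mean().round(1),im[d["region"]].mean(0).round())
cv2.imwrite("pics/w13.png",crop(im,160,60,480,340,2))
# expected hub top ring if flat at (.48,.48): 
for X in((.48,.47),(.48,.48)):
    t=np.linspace(0,2*np.pi,40);q=np.vstack([proj(c,np.c_[X[0]+.024*np.cos(t),X[1]+.024*np.sin(t),t*0+z]) for z in(.002,.026)]);print(X,q.min(0).round(),q.max(0).round())
```

```text
inc [-0.011  0.038 -0.295] twist [ 0.003 -0.01  -0.024] | at [0.4799 0.4711 0.0056] yaw 6.5 t 28.68 w 0.0804 F [-0.7 -0.2  0.4]
inc [-0.011  0.038 -0.295] twist [-1.515  0.01  -0.027] | at [0.4799 0.4711 0.0056] yaw 6.5 t 28.68 w 0.0804 F [-0.7 -0.2  0.4]
0.96 [270. 188. 366. 291.] 316.6 242.5 [100.  98.  93.]
0.61 [418. 226. 519. 307.] 472.9 264.2 [226. 160. 181.]
(0.48, 0.47) [266. 210.] [365. 315.]
(0.48, 0.48) [267. 193.] [368. 298.]
```

Call:
{"fn": "jog_arm", "kwargs": {"increments": [[[0,0,-0.2,0],[0,0.04,-0.38,0],[0,0.04,-0.38,-0.18],[0,0.04,-0.38,-0.36],[0,0.04,-0.38,-0.54]]]}}

```text
time: 29.4
tool_pos: [0.4798, 0.4832, 0.0057]
eef_rot: [0.64, 0.319, 0.63, -0.303]
ft_force: [-0.4, -0.5, 0.1]
grip_width: 0.0805
```

Call:
{"fn": "jog_arm", "kwargs": {"increments": [[[0,0,0,-0.18],[0,0,0,-0.36],[0,0,0,-0.54],[0,0,0,-0.72],[0,0,0,-0.9]]]}}

```text
time: 30.02
tool_pos: [0.4799, 0.4837, 0.0057]
eef_rot: [0.715, 0.006, 0.699, 0.003]
ft_force: [-0.1, -0.4, -0.6]
grip_width: 0.0804
```

Run:
```python
from h import *
rel(.48,.4825,.0045,93.3)
```

```text
inc [ 0.04  -0.041  0.002] twist [-0.062  0.024 -0.013] | at [0.4799 0.4837 0.0057] yaw 89.7 t 30.02 w 0.0804 F [-0.1 -0.4 -0.6]
```

Call:
{"fn": "jog_arm", "kwargs": {"increments": [[[0,0,0,-0.06],[0,0,0,-0.06],[0,0,0,-0.06],[0,0,0,-0.06],[0,0,0,-0.06]]], "grip": -1, "force": 80}}

```text
time: 30.65
tool_pos: [0.4804, 0.4844, 0.0062]
eef_rot: [0.716, -0.015, 0.698, 0.024]
ft_force: [1.1, 0.8, 3.4]
grip_width: 0.045
```

Call:
{"fn": "jog_arm", "kwargs": {"increments": [[[-0.5,0,0,0],[-1.5,0,0,0],[-3,0,0,0],[-4.3,-0.5,0,0],[-4.8,-1.5,0.2,0]]]}}

```text
time: 31.28
tool_pos: [0.4849, 0.44, 0.153]
eef_rot: [0.717, -0.014, 0.697, 0.027]
ft_force: [-0.2, 0.2, -0.4]
grip_width: 0.0449
```

Run:
```python
from h import *
rel(*STUB[0],.14,93.3)
```

```text
inc [  0.273 -11.526   1.444] twist [ 0.001  0.028 -0.017] | at [0.4849 0.44   0.153 ] yaw 93.4 t 31.27 w 0.0449 F [-0.2  0.2 -0.4]
```

Call:
{"fn": "jog_arm", "kwargs": {"increments": [[[0.1,-1.5,0.2,0],[0.2,-3.3,0.4,0],[0.27,-5.1,0.7,0],[0.27,-7,1,0],[0.27,-8.8,1.2,0]]]}}

```text
time: 31.9
tool_pos: [0.5364, 0.1764, 0.1416]
eef_rot: [0.716, -0.014, 0.697, 0.027]
ft_force: [1.0, -0.3, 0.4]
grip_width: 0.0449
```

Call:
{"fn": "jog_arm", "kwargs": {"increments": [[[0,-0.8,0.1,0],[0,-1.6,0.15,0],[0,-2.2,0.2,0],[0,-2.6,0.22,0],[0,-2.7,0.23,0]]]}}

```text
time: 32.52
tool_pos: [0.5479, 0.0955, 0.1405]
eef_rot: [0.716, -0.014, 0.697, 0.026]
ft_force: [-0.2, -0.3, -0.6]
grip_width: 0.0449
```

Run:
```python
from h import *
rel(*STUB[0],.105,93.3)
c=get_calibration("wrist");im=snapshot("wrist");np.save("w14.npy",im)
cv2.imwrite("pics/w14.png",crop(im,160,100,480,340,2.4))
print(proj(c,[[*STUB[i],z] for i in(1,2) for z in(.094,.052)]).round(1).tolist())
```

```text
inc [ 1.185  0.047 -0.005] twist [-0.     0.028 -0.017] | at [0.5479 0.0955 0.1405] yaw 93.3 t 32.52 w 0.0449 F [-0.2 -0.3 -0.6]
[[190.4, 219.2], [210.3, 199.1], [60.0, 220.0], [101.7, 199.7]]
```

Run:
```python
from h import *
c=get_calibration("wrist");im=np.load("w14.npy");g=cv2.cvtColor(im,cv2.COLOR_RGB2GRAY)
# edge-on: predicted images of collar(dark disc r13 z.04-.052) and pin (r8 to .094)
for i in(1,2):
    t=np.linspace(0,2*np.pi,40)
    for r,z in((.013,.040),(.013,.052),(.008,.08)):
        q=proj(c,np.c_[STUB[i][0]+r*np.cos(t),STUB[i][1]+r*np.sin(t),t*0+z]);print(i,r,z,q.min(0).round(1),q.max(0).round(1))
for v in range(180,236,4):print(v,g[v,50:130:2].tolist(),'|',g[v,170:240:2].tolist())
```

```text
1 0.013 0.04 [199.5 180.1] [229.4 208.1]
1 0.013 0.052 [194.2 184.1] [225.6 213.2]
1 0.008 0.08 [186.6 201.4] [208.3 221.3]
2 0.013 0.04 [ 95.3 180.5] [126.2 208.7]
2 0.013 0.052 [ 85.  184.5] [117.5 213.9]
2 0.008 0.08 [ 63.8 202.1] [ 86.5 222.1]
180 [159, 160, 161, 160, 159, 161, 161, 159, 160, 160, 160, 159, 161, 161, 160, 161, 161, 160, 162, 161, 161, 161, 161, 160, 159, 157, 152, 113, 110, 112, 109, 112, 137, 157, 158, 156, 157, 158, 156, 157] | [161, 161, 160, 161, 161, 160, 159, 161, 161, 161, 161, 160, 160, 161, 161, 161, 162, 163, 162, 156, 109, 104, 104, 104, 118, 155, 162, 163, 163, 163, 163, 162, 164, 164, 162]
184 [125, 162, 161, 161, 159, 163, 162, 160, 160, 160, 159, 159, 162, 160, 162, 162, 160, 161, 160, 160, 161, 157, 133, 87, 46, 43, 45, 47, 35, 34, 34, 33, 36, 38, 41, 79, 150, 156, 154, 157] | [162, 161, 161, 161, 161, 159, 160, 160, 160, 161, 162, 162, 162, 162, 160, 161, 134, 83, 74, 76, 77, 76, 75, 68, 67, 67, 67, 78, 135, 159, 162, 162, 162, 162, 163]
188 [56, 155, 161, 160, 160, 161, 161, 162, 160, 160, 160, 160, 160, 159, 160, 160, 161, 160, 159, 158, 80, 43
[... 3368 characters left out ...]
, 156, 157, 157, 156, 157, 156, 156, 158, 158, 158, 159, 157, 155]
228 [46, 43, 45, 45, 46, 46, 44, 48, 51, 44, 50, 51, 49, 49, 48, 46, 49, 50, 52, 48, 51, 49, 50, 54, 54, 55, 55, 53, 56, 54, 54, 58, 56, 55, 58, 59, 61, 60, 56, 62] | [69, 66, 68, 68, 68, 72, 69, 71, 69, 66, 71, 73, 70, 70, 71, 72, 71, 69, 68, 69, 70, 67, 69, 70, 72, 68, 67, 68, 66, 67, 69, 68, 67, 67, 66]
232 [123, 122, 129, 131, 129, 132, 137, 105, 105, 107, 103, 106, 105, 110, 121, 121, 121, 134, 78, 61, 60, 62, 63, 62, 61, 66, 67, 67, 70, 71, 55, 59, 58, 58, 60, 60, 59, 61, 60, 64] | [69, 69, 69, 70, 69, 72, 68, 68, 70, 69, 69, 72, 69, 67, 70, 71, 67, 71, 68, 68, 68, 69, 69, 70, 68, 69, 66, 69, 68, 67, 68, 66, 68, 67, 70]
```

Call:
{"fn": "jog_arm", "kwargs": {"increments": [[[0.4,0.07,-0.02,0],[0.8,0.07,-0.02,0],[1.18,0.07,-0.02,0],[1.18,0.07,-0.02,0],[1.18,0.07,-0.02,0]]]}}

```text
time: 33.2
tool_pos: [0.5483, 0.0985, 0.105]
eef_rot: [0.716, -0.014, 0.697, 0.027]
ft_force: [1.0, -0.0, 0.7]
grip_width: 0.0449
```

Run:
```python
from h import *
x,y=STUB[0]+[-.0005,.0008]
rel(x,y,.09,93.3);rel(x,y,.059,93.3)
```

```text
inc [ 0.499 -0.014 -0.02 ] twist [ 0.     0.028 -0.017] | at [0.5483 0.0985 0.105 ] yaw 93.3 t 33.2 w 0.0449 F [ 1.  -0.   0.7]
inc [ 1.531 -0.031 -0.048] twist [ 0.     0.028 -0.017] | at [0.5483 0.0985 0.105 ] yaw 93.3 t 33.2 w 0.0449 F [ 1.  -0.   0.7]
```

Call:
{"fn": "jog_arm", "kwargs": {"increments": [[[0.15,-0.01,-0.01,0],[0.3,-0.01,-0.01,0],[0.5,-0.01,-0.02,0],[0.7,-0.02,-0.02,0],[0.8,-0.02,-0.025,0]]]}}

```text
time: 33.83
tool_pos: [0.5479, 0.0982, 0.0804]
eef_rot: [0.716, -0.014, 0.697, 0.027]
ft_force: [-0.2, -0.4, -0.4]
grip_width: 0.0446
```

Run:
```python
from h import *
x,y=STUB[0]+[-.0005,.0008]
rel(x,y,.059,93.3)
```

```text
inc [ 0.712 -0.008 -0.013] twist [ 0.     0.027 -0.017] | at [0.5479 0.0982 0.0804] yaw 93.3 t 33.83 w 0.0446 F [-0.2 -0.4 -0.4]
```

Call:
{"fn": "jog_arm", "kwargs": {"increments": [[[0.2,0,0,0],[0.4,-0.01,-0.01,0],[0.6,-0.01,-0.01,0],[0.7,-0.01,-0.01,0],[0.7,-0.01,-0.01,0]]]}}

```text
time: 34.45
tool_pos: [0.548, 0.0983, 0.0591]
eef_rot: [0.716, -0.014, 0.698, 0.027]
ft_force: [0.7, -0.5, -1.5]
grip_width: 0.0449
```

Call:
{"fn": "jog_arm", "kwargs": {"increments": [[[0,0,0,0],[0,0,0,0],[0,0,0,0],[0,0,0,0],[0,0,0,0]]], "grip": 0.5}}

```text
time: 35.08
tool_pos: [0.5481, 0.0983, 0.0591]
eef_rot: [0.716, -0.014, 0.697, 0.027]
ft_force: [-0.5, -0.6, -0.8]
grip_width: 0.064
```

Call:
{"fn": "jog_arm", "kwargs": {"increments": [[[-0.5,0,0,0],[-1.5,0,0,0],[-2.8,0,0,0],[-4.2,0,0,0],[-5.5,1,0,0.1]]]}}

```text
time: 35.7
tool_pos: [0.5423, 0.1224, 0.227]
eef_rot: [0.716, 0.024, 0.697, -0.012]
ft_force: [0.7, 0.4, -0.2]
grip_width: 0.064
```

Run:
```python
from h import *
rel(WH[1][0],WH[1][1],.2,6.35)
c=get_calibration("wrist");im=snapshot("wrist")
t=np.linspace(0,2*np.pi,40)
for d in regions_of("wrist","wheel0")[:3]:print(round(d["p"],2),np.round(d["bbox"]),im[d["region"]].mean(0).round())
for z in(.068,.08,.10):
  q=np.vstack([proj(c,np.c_[STUB[0][0]+.024*np.cos(t),STUB[0][1]+.024*np.sin(t),t*0+k]) for k in(z-.026,z-.002)]);print(z,q.min(0).round(),q.max(0).round())
```

```text
inc [ 0.999  6.82  -0.984] twist [ 1.409  0.009 -0.033] | at [0.5423 0.1224 0.227 ] yaw 87.1 t 35.7 w 0.064 F [ 0.7  0.4 -0.2]
0.86 [271. 159. 312. 206.] [96. 95. 90.]
0.68 [480. 126. 532. 171.] [74. 72. 67.]
0.65 [559. 145. 614. 185.] [175. 108. 126.]
0.068 [269. 156.] [313. 203.]
0.08 [268. 159.] [313. 207.]
0.1 [265. 162.] [314. 214.]
```

Call:
{"fn": "jog_arm", "kwargs": {"increments": [[[0.5,1.5,-0.2,0.18],[1,3,-0.4,0.36],[1,4.5,-0.6,0.54],[1,6,-0.9,0.72],[1,6.8,-0.98,0.9]]]}}

```text
time: 36.42
tool_pos: [0.5229, 0.3384, 0.2043]
eef_rot: [0.637, 0.334, 0.623, -0.307]
ft_force: [-0.4, -1.2, 0.3]
grip_width: 0.064
```

Run:
```python
from h import *
rel(WH[1][0],WH[1][1],.2,6.35)
rel(WH[1][0],WH[1][1],.044,6.35)
```

```text
inc [ 0.135 -0.17   0.282] twist [ 0.52  -0.01  -0.042] | at [0.5229 0.3384 0.2043] yaw 36.1 t 36.42 w 0.064 F [-0.4 -1.2  0.3]
inc [ 5.33  -0.392  0.278] twist [ 0.52  -0.01  -0.042] | at [0.5229 0.3384 0.2043] yaw 36.1 t 36.42 w 0.064 F [-0.4 -1.2  0.3]
```

Call:
{"fn": "jog_arm", "kwargs": {"increments": [[[0.3,-0.17,0.28,0.18],[1,-0.2,0.28,0.36],[2,-0.3,0.28,0.52],[3.6,-0.35,0.28,0.52],[5.33,-0.39,0.28,0.52]]]}}

```text
time: 37.05
tool_pos: [0.5242, 0.3288, 0.0433]
eef_rot: [0.531, 0.486, 0.523, -0.456]
ft_force: [0.5, 0.1, -0.2]
grip_width: 0.0637
```

Run:
```python
from h import *
rel(WH[1][0],WH[1][1],.044,6.35)
```

```text
inc [-0.022 -0.009  0.   ] twist [ 0.001 -0.021 -0.039] | at [0.5242 0.3288 0.0433] yaw 6.4 t 37.05 w 0.0637 F [ 0.5  0.1 -0.2]
```

Call:
{"fn": "jog_arm", "kwargs": {"increments": [[[0,0,0,0],[0,0,0,0],[0,0,0,0],[0,0,0,0],[0,0,0,0]]], "grip": -1, "force": 70}}

```text
time: 37.67
tool_pos: [0.5246, 0.3291, 0.0444]
eef_rot: [0.531, 0.487, 0.523, -0.455]
ft_force: [-0.1, -0.1, -0.1]
grip_width: 0.0467
```

Call:
{"fn": "jog_arm", "kwargs": {"increments": [[[-0.25,0.01,0.14,0],[-0.55,0.02,0.31,0],[-0.9,0.03,0.49,0],[-1.2,0.05,0.66,0],[-1.6,0.06,0.88,0]]]}}

```text
time: 38.3
tool_pos: [0.5275, 0.3014, 0.0926]
eef_rot: [0.531, 0.487, 0.523, -0.455]
ft_force: [0.5, -0.7, -0.6]
grip_width: 0.0468
```

Call:
{"fn": "jog_arm", "kwargs": {"increments": [[[-0.5,0,0,0],[-1.3,0,0,0],[-2.2,0,-0.5,0],[-2.4,-0.5,-1.5,0],[-2.4,-1,-2.5,0]]]}}

```text
time: 38.92
tool_pos: [0.4869, 0.3718, 0.1669]
eef_rot: [0.53, 0.488, 0.523, -0.455]
ft_force: [-0.4, 0.5, -1.8]
grip_width: 0.0467
```

Run:
```python
from h import *
rel(.48,.47,.12,6.35);rel(.48,.47,.0055,6.35)
```

```text
inc [ 1.644  0.067 -3.24 ] twist [ 0.    -0.024 -0.042] | at [0.4869 0.3718 0.1669] yaw 6.3 t 38.92 w 0.0467 F [-0.4  0.5 -1.8]
inc [ 5.456 -0.094 -3.15 ] twist [ 0.    -0.024 -0.042] | at [0.4869 0.3718 0.1669] yaw 6.3 t 38.92 w 0.0467 F [-0.4  0.5 -1.8]
```

Lower, release, shift 12 mm +y and rotate, chained.

Call:
{"fn": "jog_arm", "kwargs": {"increments": [[[0,0.05,-1.5,0],[0.5,0.07,-2.8,0],[1.7,0.06,-3.24,0],[3.2,0,-3.2,0],[4.6,-0.05,-3.17,0]]]}}

```text
time: 39.55
tool_pos: [0.4799, 0.471, 0.0308]
eef_rot: [0.531, 0.488, 0.523, -0.454]
ft_force: [0.3, 0.8, -0.3]
grip_width: 0.0471
```

Call:
{"fn": "jog_arm", "kwargs": {"increments": [[[0.2,0,0,0],[0.4,-0.01,0.01,0],[0.6,-0.02,0.01,0],[0.8,-0.03,0.02,0],[0.85,-0.03,0.02,0]]]}}

```text
time: 40.17
tool_pos: [0.4801, 0.4711, 0.0055]
eef_rot: [0.531, 0.488, 0.524, -0.454]
ft_force: [-0.3, 0.0, -1.0]
grip_width: 0.047
```

Run:
```python
from h import *
rel(.48,.47,.0055,6.35)
```

```text
inc [-0.002 -0.008  0.036] twist [ 0.001 -0.025 -0.043] | at [0.4801 0.4711 0.0055] yaw 6.4 t 40.17 w 0.047 F [-0.3  0.  -1. ]
```

Call:
{"fn": "jog_arm", "kwargs": {"increments": [[[0,0,0,0],[0,0,0,0],[0,0,0,0],[0,0,0,0],[0,0,0,0]]], "grip": 0.88}}

```text
time: 40.8
tool_pos: [0.4802, 0.4712, 0.0055]
eef_rot: [0.531, 0.488, 0.524, -0.454]
ft_force: [0.4, 0.6, -0.7]
grip_width: 0.0798
```

```bash
cat >> h.py <<'E'
def flatcheck(x0=.48,y0=.482):
    from scipy.optimize import least_squares
    c=get_calibration("wrist");im=snapshot("wrist");r=regions_of("wrist","wheel0")
    t=np.linspace(0,2*np.pi,60)
    def bb(X):
        q=np.vstack([proj(c,np.c_[X[0]+.024*np.cos(t),X[1]+.024*np.sin(t),t*0+z]) for z in(.002,.026)]);return np.r_[q.min(0),q.max(0)]
    for d in r[:1]:
        b=np.array(d["bbox"]);s=least_squares(lambda X:bb(X)-b,[x0,y0]);print(round(d["p"],2),b.round(),'centre',s.x.round(4),'res',s.fun.round(1),im[d["region"]].mean(0).round())
E
python3 - <<'E'
from h import *
flatcheck()
rel(.48,.482,.0065,6.35)
E
```

```text
0.91 [416. 225. 519. 305.] centre [0.5602 0.4754] res [ -4.9 -10.1   4.5  11.2] [225. 158. 179.]
inc [-0.025  0.037 -0.362] twist [ 0.001 -0.025 -0.043] | at [0.4801 0.4711 0.0054] yaw 6.4 t 40.9 w 0.0801 F [0.1 0.8 0.1]
```

```bash
sed -i 's/for d in r\[:1\]:/for d in [d for d in r if np.ptp(im[d["region"]].mean(0))<20]:/' h.py
python3 - <<'E'
from h import *
flatcheck()
E
```

```text
0.61 [266. 186. 368. 287.] centre [0.4792 0.4848] res [-0.4 -2.3  0.5  2.5] [96. 94. 90.]
```

Call:
{"fn": "jog_arm", "kwargs": {"increments": [[[0,0,-0.2,0],[-0.02,0.04,-0.38,0],[-0.02,0.04,-0.38,-0.18],[-0.02,0.04,-0.38,-0.36],[-0.02,0.04,-0.38,-0.54]]]}}

```text
time: 41.62
tool_pos: [0.48, 0.4833, 0.0065]
eef_rot: [0.643, 0.327, 0.627, -0.296]
ft_force: [-0.8, 0.2, -0.8]
grip_width: 0.0807
```

Call:
{"fn": "jog_arm", "kwargs": {"increments": [[[0,0,0,-0.18],[0,0,0,-0.36],[0,0,0,-0.54],[0,0,0,-0.72],[0,0,0,-0.9]]]}}

```text
time: 42.25
tool_pos: [0.4803, 0.4838, 0.0065]
eef_rot: [0.721, 0.013, 0.693, 0.008]
ft_force: [0.2, 0.1, -0.4]
grip_width: 0.0802
```

Run:
```python
from h import *
flatcheck()
rel(.48,.4825,.0065,93.3)
```

```text
0.79 [273. 207. 366. 303.] centre [0.4782 0.4845] res [-2.9 -3.5  3.   4.3] [94. 91. 87.]
inc [-0.001 -0.033 -0.013] twist [-0.07   0.041 -0.029] | at [0.4804 0.4835 0.0065] yaw 89.3 t 42.35 w 0.0802 F [-0.3 -0.6 -0.2]
```

Call:
{"fn": "jog_arm", "kwargs": {"increments": [[[0,0,0,-0.07],[0,0,0,-0.07],[0,0,0,-0.07],[0,0,0,-0.07],[0,0,0,-0.07]]], "grip": -1, "force": 80}}

```text
time: 42.98
tool_pos: [0.4808, 0.4843, 0.0071]
eef_rot: [0.721, -0.009, 0.692, 0.031]
ft_force: [0.6, -0.6, 5.3]
grip_width: 0.0449
```

Call:
{"fn": "jog_arm", "kwargs": {"increments": [[[-0.5,0,0,0],[-1.5,0,0,0],[-3,0,0,0],[-4.3,-0.5,0,0],[-4.8,-1.5,0.2,0]]]}}

```text
time: 43.6
tool_pos: [0.483, 0.4374, 0.1532]
eef_rot: [0.722, -0.009, 0.691, 0.033]
ft_force: [-0.5, -1.5, -1.8]
grip_width: 0.0454
```

Run:
```python
from h import *
rel(*(STUB[1]+[-.0005,.0008]),.145,93.3)
```

```text
inc [ -0.14  -14.413   1.489] twist [ 0.002  0.045 -0.033] | at [0.483  0.4374 0.1532] yaw 93.4 t 43.6 w 0.0454 F [-0.5 -1.5 -1.8]
```

Call:
{"fn": "jog_arm", "kwargs": {"increments": [[[0,-1.5,0.15,0],[-0.05,-3.4,0.35,0],[-0.1,-5.3,0.55,0],[-0.1,-7.2,0.75,0],[-0.1,-9.2,0.95,0]]]}}

```text
time: 44.22
tool_pos: [0.5276, 0.1619, 0.1486]
eef_rot: [0.722, -0.009, 0.691, 0.033]
ft_force: [0.6, 0.5, -1.6]
grip_width: 0.0449
```

Run:
```python
from h import *
rel(*(STUB[1]+[-.0005,.0008]),.145,93.3)
rel(*(STUB[1]+[-.0005,.0008]),.11,93.3)
```

```text
inc [-0.026 -5.156  0.548] twist [ 0.002  0.046 -0.033] | at [0.5276 0.1619 0.1486] yaw 93.5 t 44.23 w 0.0449 F [ 0.6  0.5 -1.6]
inc [ 1.139 -5.195  0.495] twist [ 0.002  0.046 -0.033] | at [0.5276 0.1619 0.1486] yaw 93.5 t 44.23 w 0.0449 F [ 0.6  0.5 -1.6]
```

Call:
{"fn": "jog_arm", "kwargs": {"increments": [[[0,-1.5,0.15,0],[0,-3.2,0.33,0],[0,-4.6,0.5,0],[0,-5.15,0.55,0],[0.5,-5.17,0.53,0]]]}}

```text
time: 44.85
tool_pos: [0.5544, 0.0078, 0.1298]
eef_rot: [0.723, -0.008, 0.69, 0.032]
ft_force: [0.5, 0.6, -1.4]
grip_width: 0.045
```

Run:
```python
from h import *
q=STUB[1]+[-.0005,.0008]
rel(*q,.108,93.3);rel(*q,.082,93.3)
```

```text
inc [ 0.723  0.001 -0.069] twist [-0.001  0.048 -0.033] | at [0.5544 0.0078 0.1298] yaw 93.3 t 44.85 w 0.045 F [ 0.5  0.6 -1.4]
inc [ 1.589 -0.028 -0.111] twist [-0.001  0.048 -0.033] | at [0.5544 0.0078 0.1298] yaw 93.3 t 44.85 w 0.045 F [ 0.5  0.6 -1.4]
```

Call:
{"fn": "jog_arm", "kwargs": {"increments": [[[0.35,0,-0.05,0],[0.72,0,-0.07,0],[1,-0.01,-0.085,0],[1.3,-0.02,-0.1,0],[1.58,-0.028,-0.11,0]]]}}

```text
time: 45.48
tool_pos: [0.5534, 0.0087, 0.0817]
eef_rot: [0.723, -0.008, 0.69, 0.033]
ft_force: [-0.2, -0.0, -0.7]
grip_width: 0.0445
```

Run:
```python
from h import *
q=STUB[1]+[-.0005,.0008]
rel(*q,.0595,93.3)
```

```text
inc [ 0.737 -0.032 -0.038] twist [-0.     0.048 -0.033] | at [0.5534 0.0087 0.0817] yaw 93.3 t 45.48 w 0.0445 F [-0.2 -0.  -0.7]
```

Call:
{"fn": "jog_arm", "kwargs": {"increments": [[[0.2,-0.01,-0.01,0],[0.4,-0.02,-0.02,0],[0.6,-0.03,-0.03,0],[0.73,-0.03,-0.04,0],[0.73,-0.03,-0.04,0]]]}}

```text
time: 46.1
tool_pos: [0.5532, 0.0085, 0.0595]
eef_rot: [0.723, -0.008, 0.69, 0.032]
ft_force: [1.1, 0.3, -0.5]
grip_width: 0.0451
```

Call:
{"fn": "jog_arm", "kwargs": {"increments": [[[0,0,0,0],[0,0,0,0],[0,0,0,0],[0,0,0,0],[0,0,0,0]]], "grip": 0.5}}

```text
time: 46.72
tool_pos: [0.5532, 0.0085, 0.0596]
eef_rot: [0.723, -0.008, 0.69, 0.032]
ft_force: [-0.3, 0.9, 1.1]
grip_width: 0.064
```

Call:
{"fn": "jog_arm", "kwargs": {"increments": [[[-0.5,0,0,0],[-1.5,0,0.05,0],[-2.8,0,0.1,0],[-4.2,0,0.2,0],[-5.2,1,0.2,0.1]]]}}

```text
time: 47.35
tool_pos: [0.5511, 0.0305, 0.2193]
eef_rot: [0.724, 0.031, 0.69, -0.005]
ft_force: [-0.2, 1.0, 0.1]
grip_width: 0.064
```

Run:
```python
from h import *
rel(WH[2][0],WH[2][1],.2,6.35)
c=get_calibration("wrist");im=snapshot("wrist")
t=np.linspace(0,2*np.pi,40)
for d in regions_of("wrist","wheel0")[:4]:print(round(d["p"],2),np.round(d["bbox"]),im[d["region"]].mean(0).round())
for i in(0,1):
  q=np.vstack([proj(c,np.c_[STUB[i][0]+.024*np.cos(t),STUB[i][1]+.024*np.sin(t),t*0+k]) for k in(.054,.078)]);print(i,q.min(0).round(),q.max(0).round())
```

```text
inc [ 1.094 10.291  1.361] twist [ 1.408  0.013 -0.064] | at [0.5511 0.0305 0.2193] yaw 87.1 t 47.35 w 0.064 F [-0.2  1.   0.1]
0.86 [433. 124. 481. 169.] [ 27.  72. 138.]
0.77 [630. 136. 640. 166.] [123.  66.  78.]
0.71 [353. 143. 400. 192.] [85. 84. 80.]
0.65 [266. 153. 312. 199.] [97. 96. 91.]
0 [350. 144.] [401. 194.]
1 [265. 154.] [313. 204.]
```

Call:
{"fn": "jog_arm", "kwargs": {"increments": [[[0.3,1.8,0.2,0.18],[0.5,3.7,0.5,0.36],[0.8,5.6,0.75,0.54],[1,7.5,1,0.72],[1.1,9.4,1.25,0.9]]]}}

```text
time: 48.08
tool_pos: [0.6023, 0.3191, 0.2015]
eef_rot: [0.64, 0.342, 0.618, -0.301]
ft_force: [0.5, 0.1, 0.3]
grip_width: 0.0641
```

Run:
```python
from h import *
rel(WH[2][0],WH[2][1],.2,6.35)
rel(WH[2][0],WH[2][1],.044,6.35)
```

```text
inc [ 0.086  0.535 -0.371] twist [ 0.515 -0.016 -0.064] | at [0.6023 0.3191 0.2015] yaw 35.9 t 48.08 w 0.0641 F [0.5 0.1 0.3]
inc [ 5.274  0.194 -0.378] twist [ 0.515 -0.016 -0.064] | at [0.6023 0.3191 0.2015] yaw 35.9 t 48.08 w 0.0641 F [0.5 0.1 0.3]
```

Call:
{"fn": "jog_arm", "kwargs": {"increments": [[[0.3,0.5,-0.37,0.18],[1,0.47,-0.37,0.36],[2,0.41,-0.37,0.515],[3.6,0.3,-0.38,0.515],[5.27,0.19,-0.38,0.515]]]}}

```text
time: 48.7
tool_pos: [0.6089, 0.3372, 0.0431]
eef_rot: [0.533, 0.494, 0.521, -0.448]
ft_force: [-0.1, -0.2, -0.7]
grip_width: 0.064
```

Run:
```python
from h import *
rel(WH[2][0],WH[2][1],.044,6.35)
s,p,r=tool();print(r.inv().apply([.055*.055,-.497*.055,.866*.055])/.03)
```

```text
inc [-0.028  0.004 -0.014] twist [ 0.001 -0.031 -0.058] | at [0.6089 0.3372 0.0431] yaw 6.4 t 48.7 w 0.064 F [-0.1 -0.2 -0.7]
[-1.61270848  0.09163646  0.86709378]
```

Call:
{"fn": "jog_arm", "kwargs": {"increments": [[[0,0,0,0],[0,0,0,0],[0,0,0,0],[0,0,0,0],[0,0,0,0]]], "grip": -1, "force": 70}}

```text
time: 49.32
tool_pos: [0.6093, 0.3378, 0.0444]
eef_rot: [0.533, 0.494, 0.521, -0.448]
ft_force: [0.1, 0.4, 0.2]
grip_width: 0.0465
```

Call:
{"fn": "jog_arm", "kwargs": {"increments": [[[-0.25,0.01,0.14,0],[-0.55,0.03,0.3,0],[-0.9,0.05,0.48,0],[-1.2,0.07,0.65,0],[-1.61,0.09,0.87,0]]]}}

```text
time: 49.95
tool_pos: [0.6121, 0.3098, 0.0925]
eef_rot: [0.533, 0.494, 0.521, -0.448]
ft_force: [-0.9, 0.9, -1.2]
grip_width: 0.0467
```

Call:
{"fn": "jog_arm", "kwargs": {"increments": [[[-0.5,0,0,0],[-1.3,-0.5,0,0],[-2.2,-1.2,-0.5,0],[-2.4,-2.2,-1.5,0],[-2.4,-3.2,-2.5,0]]]}}

```text
time: 50.58
tool_pos: [0.5042, 0.372, 0.163]
eef_rot: [0.532, 0.495, 0.521, -0.447]
ft_force: [0.3, 0.5, -0.6]
grip_width: 0.0468
```

Run:
```python
from h import *
rel(.48,.47,.12,6.35);rel(.48,.47,.03,6.35);rel(.48,.47,.0055,6.35)
```

```text
inc [ 1.516 -0.531 -3.287] twist [ 0.001 -0.034 -0.062] | at [0.5042 0.372  0.163 ] yaw 6.3 t 50.58 w 0.0468 F [ 0.3  0.5 -0.6]
inc [ 4.509 -0.717 -3.185] twist [ 0.001 -0.034 -0.062] | at [0.5042 0.372  0.163 ] yaw 6.3 t 50.58 w 0.0468 F [ 0.3  0.5 -0.6]
inc [ 5.324 -0.767 -3.158] twist [ 0.001 -0.034 -0.062] | at [0.5042 0.372  0.163 ] yaw 6.3 t 50.58 w 0.0468 F [ 0.3  0.5 -0.6]
```

Call:
{"fn": "jog_arm", "kwargs": {"increments": [[[0,-0.2,-1.5,0],[0.5,-0.45,-2.8,0],[1.6,-0.53,-3.28,0],[3.1,-0.63,-3.24,0],[4.5,-0.72,-3.19,0]]]}}

```text
time: 51.2
tool_pos: [0.4796, 0.4714, 0.03]
eef_rot: [0.533, 0.496, 0.522, -0.446]
ft_force: [-0.8, 0.3, -0.4]
grip_width: 0.0465
```

Call:
{"fn": "jog_arm", "kwargs": {"increments": [[[0.2,-0.01,0,0],[0.4,-0.02,0.01,0],[0.6,-0.03,0.02,0],[0.78,-0.04,0.03,0],[0.78,-0.04,0.03,0]]]}}

```text
time: 51.82
tool_pos: [0.48, 0.4713, 0.0068]
eef_rot: [0.533, 0.496, 0.522, -0.446]
ft_force: [-0.4, 0.6, 0.5]
grip_width: 0.0465
```

Call:
{"fn": "jog_arm", "kwargs": {"increments": [[[0,0,0,0],[0,0,0,0],[0,0,0,0],[0,0,0,0],[0,0,0,0]]], "grip": 0.88}}

```text
time: 52.45
tool_pos: [0.48, 0.4714, 0.0068]
eef_rot: [0.533, 0.496, 0.522, -0.446]
ft_force: [-0.4, 0.2, 0.4]
grip_width: 0.0801
```

Run:
```python
from h import *
flatcheck()
rel(.48,.4835,.008,6.35)
```

```text
0.78 [268. 184. 365. 285.] centre [0.4783 0.4856] res [-1.9 -1.8  2.1  2.1] [89. 87. 83.]
inc [-0.022  0.048 -0.404] twist [ 0.002 -0.035 -0.063] | at [0.48   0.4713 0.0068] yaw 6.4 t 52.55 w 0.0801 F [-0.8  0.3  0.3]
```

Call:
{"fn": "jog_arm", "kwargs": {"increments": [[[-0.02,0,-0.2,0],[-0.02,0.01,-0.42,0],[-0.02,0.01,-0.42,-0.18],[-0.02,0.01,-0.42,-0.36],[-0.02,0.01,-0.42,-0.54]]]}}

```text
time: 53.18
tool_pos: [0.4787, 0.4847, 0.0079]
eef_rot: [0.647, 0.334, 0.622, -0.288]
ft_force: [0.3, -0.3, -0.1]
grip_width: 0.0803
```

Call:
{"fn": "jog_arm", "kwargs": {"increments": [[[0,0,0,-0.18],[0,0,0,-0.36],[0,0,0,-0.54],[0,0,0,-0.72],[0,0,0,-0.9]]]}}

```text
time: 53.8
tool_pos: [0.4787, 0.4854, 0.008]
eef_rot: [0.728, 0.017, 0.686, 0.013]
ft_force: [0.2, -0.2, -0.5]
grip_width: 0.0803
```

Call:
{"fn": "jog_arm", "kwargs": {"increments": [[[0,0,0,-0.07],[0,0,0,-0.07],[0,0,0,-0.07],[0,0,0,-0.07],[0,0,0,-0.07]]], "grip": -1, "force": 80}}

```text
time: 54.42
tool_pos: [0.479, 0.4863, 0.0088]
eef_rot: [0.728, -0.008, 0.684, 0.038]
ft_force: [0.2, -0.4, 6.4]
grip_width: 0.0448
```

Run:
```python
from h import *
flatcheck()
rel(.48,.4835,.15,93.3)
```

```text
0.8 [270. 201. 365. 301.] centre [0.4759 0.4856] res [-1.3 -1.   1.4  1.4] [103. 101.  96.]
inc [-4.697  0.094  0.324] twist [ 0.007  0.063 -0.041] | at [0.479  0.4863 0.0088] yaw 93.8 t 54.52 w 0.0445 F [-0.8 -0.5  5.4]
```

Call:
{"fn": "jog_arm", "kwargs": {"increments": [[[-0.5,0,0,0],[-1.5,0,0.1,0],[-3,0,0.2,0],[-4.3,-0.5,0.3,0],[-4.8,-1.5,0.4,0]]]}}

```text
time: 55.15
tool_pos: [0.4855, 0.4382, 0.1549]
eef_rot: [0.729, -0.007, 0.683, 0.04]
ft_force: [0.2, -0.2, -2.1]
grip_width: 0.0448
```

Run:
```python
from h import *
rel(.5585,-.0812,.15,93.3)
```

```text
inc [ -0.54  -17.429   1.295] twist [ 0.009  0.066 -0.046] | at [0.4855 0.4382 0.1549] yaw 93.9 t 55.15 w 0.0448 F [ 0.2 -0.2 -2.1]
```

Call:
{"fn": "jog_arm", "kwargs": {"increments": [[[-0.1,-1.6,0.1,0],[-0.2,-3.5,0.25,0],[-0.3,-5.4,0.4,0],[-0.35,-7.3,0.55,0],[-0.4,-9.2,0.7,0]]]}}

```text
time: 55.78
tool_pos: [0.5242, 0.1619, 0.1563]
eef_rot: [0.729, -0.007, 0.683, 0.04]
ft_force: [0.9, 0.4, -0.8]
grip_width: 0.0448
```

Call:
{"fn": "jog_arm", "kwargs": {"increments": [[[0,-1.7,0.13,0],[-0.05,-3.5,0.27,0],[-0.1,-5.4,0.4,0.005],[-0.1,-7.2,0.52,0.009],[-0.1,-8.1,0.58,0.009]]]}}

```text
time: 56.4
tool_pos: [0.5573, -0.0838, 0.1496]
eef_rot: [0.729, -0.002, 0.683, 0.034]
ft_force: [0.2, 0.5, -0.4]
grip_width: 0.0447
```

Run:
```python
from h import *
rel(.5585,-.0812,.112,93.3)
rel(.5585,-.0812,.085,93.3)
```

```text
inc [ 1.256  0.031 -0.037] twist [-0.006  0.066 -0.044] | at [ 0.5573 -0.0838  0.1496] yaw 93.0 t 56.4 w 0.0447 F [ 0.2  0.5 -0.4]
inc [ 2.153 -0.008 -0.096] twist [-0.006  0.066 -0.044] | at [ 0.5573 -0.0838  0.1496] yaw 93.0 t 56.4 w 0.0447 F [ 0.2  0.5 -0.4]
```

Call:
{"fn": "jog_arm", "kwargs": {"increments": [[[0.4,0.04,0,0],[0.8,0.04,-0.02,0],[1.26,0.03,-0.04,0],[1.26,0.03,-0.04,0],[1.5,0.02,-0.05,0]]]}}

```text
time: 57.02
tool_pos: [0.5592, -0.0802, 0.1048]
eef_rot: [0.73, -0.003, 0.683, 0.035]
ft_force: [-0.4, -0.3, 0.2]
grip_width: 0.0447
```

Call:
{"fn": "jog_arm", "kwargs": {"increments": [[[0.15,-0.01,-0.01,0],[0.3,-0.01,-0.02,0],[0.5,-0.02,-0.03,0],[0.65,-0.03,-0.04,0],[0.65,-0.03,-0.04,0]]]}}

```text
time: 57.65
tool_pos: [0.559, -0.0803, 0.0848]
eef_rot: [0.729, -0.003, 0.683, 0.035]
ft_force: [0.1, -0.1, -0.5]
grip_width: 0.0449
```

Run:
```python
from h import *
rel(.5585,-.0812,.062,93.3)
```

```text
inc [ 0.755 -0.062 -0.068] twist [-0.005  0.066 -0.044] | at [ 0.559  -0.0803  0.0848] yaw 93.1 t 57.65 w 0.0449 F [ 0.1 -0.1 -0.5]
```

Call:
{"fn": "jog_arm", "kwargs": {"increments": [[[0.2,-0.02,-0.02,0],[0.4,-0.03,-0.03,0],[0.6,-0.05,-0.05,0],[0.74,-0.06,-0.06,0],[0.74,-0.06,-0.06,0]]]}}

```text
time: 58.28
tool_pos: [0.5584, -0.0811, 0.062]
eef_rot: [0.729, -0.003, 0.684, 0.035]
ft_force: [0.4, 0.0, -0.5]
grip_width: 0.0451
```

Call:
{"fn": "jog_arm", "kwargs": {"increments": [[[0,0,0,0],[0,0,0,0],[0,0,0,0],[0,0,0,0],[0,0,0,0]]], "grip": 0.5}}

```text
time: 58.9
tool_pos: [0.5585, -0.0811, 0.0621]
eef_rot: [0.729, -0.003, 0.684, 0.035]
ft_force: [0.4, -0.2, -0.7]
grip_width: 0.0642
```

Call:
{"fn": "jog_arm", "kwargs": {"increments": [[[-0.5,0.02,0.02,0],[-1.5,0.07,0.1,0],[-2.8,0.1,0.2,0],[-4.5,0.2,0.3,0],[-6,0.2,-0.5,0]]]}}

```text
time: 59.52
tool_pos: [0.5339, -0.0838, 0.2441]
eef_rot: [0.731, -0.003, 0.682, 0.035]
ft_force: [0.4, -0.7, 0.3]
grip_width: 0.064
```

Call:
{"fn": "jog_arm", "kwargs": {"increments": [[[-0.6,0,-0.5,0],[-1.2,0,-1,0],[-1.5,0,-1.5,0],[-1.5,0,-1.5,0],[-1.5,0,-1.5,0]]]}}

```text
time: 60.15
tool_pos: [0.4861, -0.0884, 0.2855]
eef_rot: [0.731, -0.003, 0.682, 0.036]
ft_force: [-0.1, 0.4, -0.1]
grip_width: 0.0639
```

Run:
```python
from h import *
from scipy.optimize import least_squares
rel(.5,0,.3,93.3)
c=get_calibration("wrist");im=snapshot("wrist");np.save("w15.npy",im)
t=np.linspace(0,2*np.pi,60)
def bb(X,z0=.052):
    q=np.vstack([proj(c,np.c_[X[0]+.024*np.cos(t),X[1]+.024*np.sin(t),t*0+z]) for z in(z0+.002,z0+.026)]);return np.r_[q.min(0),q.max(0)]
for d in regions_of("wrist","wheel0"):
    b=np.array(d["bbox"]);s=least_squares(lambda X:bb(X,X[2])-b,[.55,0,.052]);print(round(d["p"],2),b.round(),s.x.round(4),im[d["region"]].mean(0).round())
print(STUB)
i2=snapshot("scene")
a=cv2.resize(im[60:330,0:640,::-1],(800,338));b=crop(i2,230,140,480,350,1)
b=cv2.resize(i2[190:350,290:480,::-1],None,fx=1.6,fy=1.6,interpolation=cv2.INTER_CUBIC)
b2=cv2.resize(snapshot("top")[180:250,320:500,::-1],None,fx=2.7,fy=2.7,interpolation=cv2.INTER_CUBIC)
o=np.zeros((600,800,3),np.uint8);o[:338]=a;o[340:340+b.shape[0],:b.shape[1]]=b;o[340:340+b2.shape[0],310:310+b2.shape[1]]=b2[:, :490]
cv2.imwrite("pics/fin.png",o)
```

```text
inc [-0.308  2.934  0.648] twist [-0.003  0.07  -0.044] | at [ 0.4861 -0.0884  0.2855] yaw 93.2 t 60.15 w 0.0639 F [-0.1  0.4 -0.1]
0.87 [294. 187. 328. 226.] [ 0.5615 -0.082   0.0364] [103. 102.  96.]
0.7 [477. 173. 517. 209.] [0.537  0.2025 0.0096] [ 32.  91. 168.]
0.68 [628. 194. 639. 222.] [ 0.7503  1.1095 -0.4866] [164.  94. 110.]
0.59 [358. 189. 396. 225.] [0.5612 0.0138 0.0305] [93. 90. 85.]
0.57 [424. 186. 465. 223.] [0.5534 0.1133 0.0313] [79. 76. 72.]
0.28 [531. 104. 639. 260.] [0.4385 0.0373 0.279 ] [139. 136. 129.]
[array([0.54861062, 0.09754126]), array([0.55382769, 0.0076926 ]), array([ 0.55904477, -0.08215606])]
```

View pics/fin.png

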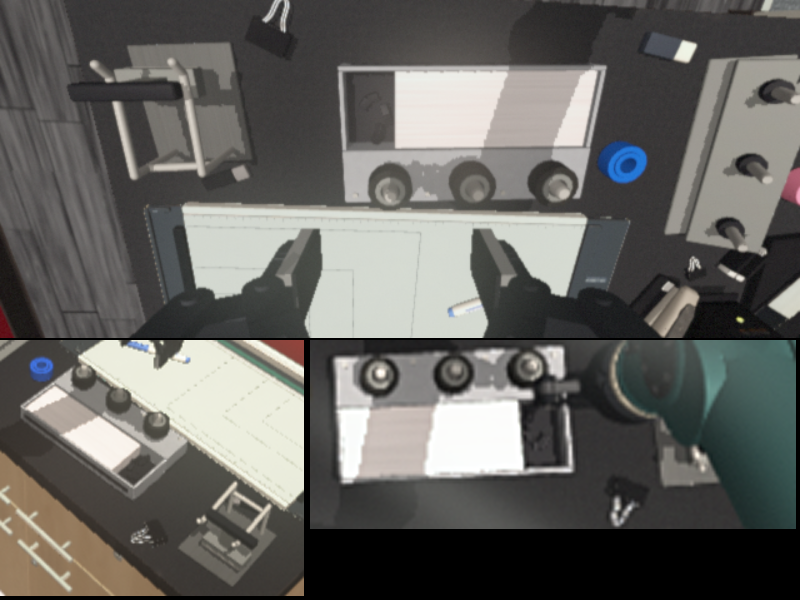

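```bash
python3 -c "
from rig import *
print(job_done())"
```

```text
the job is handed in; nothing more can be done
None
```

The job is done and handed in at about 60 s of the 210 s allowed; no verdict was reported.

**What I did**
- I lifted the scraper off the fork, swept all three shards along the deck into the trough, and hung the scraper back on both prongs.
- I pulled the three grey and black wheels off the pegs, laid each flat on the worktop, regripped it and lowered it onto its own stub axle. The pink and blue look-alikes were left alone.

**What went wrong**
- My first lift went straight up, and the scraper's block most likely caught under the prongs. The scraper slipped out of the gripper and landed leaning against the fork's base plate.
- In falling it pushed the binder clip about 18 mm, against the 40 mm limit. I recovered it and regripped it on the deck before sweeping.

**Last checks**
- **Pictures:** the final ones show a clear deck, shards in the trough, the scraper across both prongs, a wheel on each stub, and an empty rack.
- **Wheels:** each went fully down without resistance. For the first two, their outlines matched a fully seated wheel in close pictures.
- **Weak measurement:** a looser fit on the final, distant picture disagreed with the heights, about 16–22 mm too low, and with positions by up to 16 mm. I did not rely on it, so the third wheel's seating rests on the lowering and the final picture.
- **Bystanders:** apart from the clip, the eraser and memory stick were only checked by eye. The memory stick still looked in place; the eraser was not checked separately.

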